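# Zero the trimmer's length stop and set it to 100 mm

## Task

With the strip trimmer's length-stop arm still fully home, zero its readout by pressing the recessed zero button right down with the round-tipped stylus from the wooden tool block, then stand the stylus back in its own hole. Next squeeze the lock button in on the stop arm's head, draw the arm out to the 100 mm line (the second long line after zero, level with the sleeve's mouth), and finish while holding it there with the button still squeezed in, so that I can check the setting before it locks; leave the other things on the bench where they are.

Things in the scene. Friction and masses are not known exactly. Their poses are not given: they have to be found in the camera images.
- trimmer: Strip trimmer, fixed. Origin at table level; x away from the operator, y the way its stop arm draws out. Grey base x -75..75, y -240..0 mm, bed 36 mm high; blade lever (does not move) at y 4, x -200..70. The stop's aluminium sleeve: x 87..113, y -240..0, top 58 high; readout box on it: x 71..129, y -185..-91, top 86 high. Blade pivot at x 52, y -18, 86 high.
- zero_top (a point): Centre of the top of the readout's zero button: round, 11 mm across, 4 mm below the readout's top face in a round well 14 mm wide; at x 100, y -109, z 82 mm of the trimmer. The grey screen and three small flat keys lie to its -y side.
- zero (a joint): How far the zero button is pressed straight down, in m: 0 up, 0.004 right down. Spring: about 1.5 N to start, 4 N right down.
- head_grip (a point): Where to pinch the stop arm's black head: midway between its plain ribbed face (16 mm to -x) and the face of the squeezed-in button; at x 101, y 48, z 81 mm of the trimmer when home; moves with the arm. The grip is 30 mm thick (x), 46 long (y), its top 17 mm above this point. A steel stop plate, top 60 mm above the table, crosses to the -x side, 36 mm to -y of this point. Axes as the trimmer's.
- lock_face (a point): Centre of the flat outer face of the lock button, 18 mm (y) x 20 mm (z), on the +x face of the head; it stands out 7 mm when free and 2 mm when squeezed in. Axes as the trimmer's.
- lock (a joint): How far the lock button is squeezed in (towards the trimmer's -x), in m: 0 free, 0.005 fully in. Spring: about 4 N to start, 8 N fully in. With the button less than 3 mm in, a tooth holds the arm in slots 10 mm apart; more than 4 mm in, the arm slides.
- stop_arm (a joint): How far the telescoping arm is drawn out along the trimmer's +y, in m: 0 fully home, 0.100 at the 100 mm line, 0.140 end of travel. About 1.5 N of friction, no return spring. The bar's top has a line every 10 mm, long ones at 0, 50 and 100 (hidden in the sleeve until drawn out); the line level with the sleeve's mouth is the reading.
- sleeve_mouth (a point): Middle of the top edge of the sleeve's mouth, where the scale is read.
- tool_block: Wooden tool block, 50 (x) x 130 (y) x 62 mm high, fixed. Origin at the centre of its underside.
- stylus_hole (a point): Centre of the mouth of the stylus's hole on top of the tool block (at y = +35 mm of the block); round, 12 mm wide, 58 mm deep. The awl stands in the other hole, 70 mm away. Axes as the block's.
- stylus: Stylus standing upright in the tool block, about 60 g: round light-wood handle 17 mm across, 7 to 82 mm above the origin; brass collar 22 mm across, 0 to 7 mm, which rests on the block's top; steel shank 6 mm across with a round tip 55 mm below the origin. Origin on the axis at the collar's underside, z up along the handle.
- stylus_tip (a point): The very end of the stylus's round tip.
- awl: short awl with a pear-shaped dark handle, standing in the tool block's other hole; a bystander
- blank: bamboo strip 130 x 16 x 6 mm lying on the trimmer's bed; a bystander
- lacquer_jar: closed round jar, 64 mm across, 75 mm tall; a bystander
- harp_case: bamboo case 115 x 22 x 18 mm lying flat; a bystander
- mallet: hammer with a wooden handle, about 240 mm long, lying flat; a bystander
- pin_cushion: grey pin cushion, 68 mm across, 45 mm tall with its pins; a bystander
- wire_spool: spool of brass wire, 60 mm across, 30 mm tall, standing flat; a bystander
- iron_harp: small iron jaw harp, 100 x 36 x 8 mm, lying flat; a bystander
There are look-alikes about, which are no part of the job. Leave any green look-alike of the stylus alone. Several things look just like the tool_block: the one meant starts farthest from the robot's base.

How it is judged:
By the outcome, as a careful person would: the job done as asked, in the order asked, and still so for the second after the job is handed in, while the arm keeps its last pose, push and grip.
It also fails if it takes over 64 s, if anything falls off the work surface, if the arm or the gripper's body presses on something with over 40 N, if the wrist force passes 120 N, or if a joint passes its speed limit or range.

## Robot

A 7-joint arm with a two-finger parallel gripper is mounted at the origin on the work surface. World frame = base frame: x ahead of the robot, y to its left, z up, the work surface at z = 0. Lengths are in m, angles in rad, forces in N, time in s.
With the tool pointing down it reaches from about 0.425 to 0.925 m from the base axis. Payload 6.8 kg.
Tool frame: the origin (TCP) lies at the very end of the fingers, on their centre line; the grasp point (between the pads) lies 19 mm behind it; z points along the fingers, y is the direction in which the jaws open and shut (so a half turn about z gives the same grasp; the last joint's range is limited). The gripper opens to 85 mm and grips with 20 to 120 N. Pads are 22 mm wide; open, the fingers measure 114 mm over their backs; the gripper's body (76 mm by 85 mm) begins 54 mm behind the grasp point. The pads swing forward as they close: fully open they stand 13 mm farther back than shut.
Start: joints at [-0.108, 0.477, 0.022, 1.555, -0.011, 1.109, -0.083], TCP at [0.675, 0, 0.209] pointing down, gripper open.
Joint ranges: [-2.96, 2.96], [-0.34, 2.1], [-1.41, 1.46], [0.24, 2.44], [-1.37, 4.51], [0.17, 1.92], [-2.96, 2.96]. Speed limits (rad/s): [2.39, 2.39, 3.14, 3.14, 3.14, 3.14, 3.14].

## Interface

Orientations are given as a rotation vector (axis times angle).
In Python, from bench import monitor, viewer, job gives the robot as it stands. The module is installed in compiled form; this text tells all that it offers.
- The arm moves only by the tool drive_tool, never from a script. Its argument "commands" is a list of rows, each an object with "linear": the shift along the tool's x, y, z in m, a list of three; "dr": the turn, a rotation vector about the tool's x, y, z in degrees, a list of three; "jaw": the closure, from 0 (fully open) to 1 (shut). A call has 1 to 8 rows; each row shifts and turns the pose as measured when the row begins, along the tool's axes as they then stand; what a row does not reach is not made up. A row lasts 1/8 s, in which the tool goes at most 62.5 mm and 10.7 degrees, less where a joint would pass 70% of its speed; a pose out of reach is approached as far as the arm can. A call is refused whole if a number of a shift passes 0.0625 or a number of a turn 10.7, either way. A call with a gripper value outside its range is refused whole. The fingers move at their own pace and stop on an object; "force" is the grip in N (left out, the last holds). Time passes only in rows, so rows that do not move let the fingers close. It gives the time, the measured TCP pose, the force and the opening at its end, in the units of the state.
- monitor.get_obs(): the state, without advancing time (a new reading comes with each control period).
- viewer.grab_frame(name): name is "scene" or "side" or "wrist"; returns the picture (400x640x3 uint8, red, green, blue); there is no depth.
- viewer.calibration(name): a dict with "K" (3x3 intrinsics, pixels), "k1" (the pictures are not rectified: a ray, as slopes to the right and down, at radius r is drawn at 1 + k1 r^2 times it, then the intrinsics apply), "R" (3x3) and "t" (3): a world point X has camera coordinates R X + t. Camera axes: x right, y down, z forward; pixel columns grow to the right and rows downward; lengths in m; the calibration is good to about 2 mm. A picture is of the moment at which its call begins: read the wrist's pose just before it. calibration takes no time and is no camera call; for the wrist camera it gives the pose at the moment of the call.
- job.hand_in(): hands the job in, once; it reports no verdict.
The state is a dict: "clock": time; "joints": joint angles; "qvel": joint speeds; "tau": joint torques, N m; "tcp_pos": TCP position; "orientation": TCP orientation; "contact_force": force on the tool from outside, world axes, zero at the start; "moment": the same for the moment, N m; "grip_width": finger opening in m.
Only numpy, scipy, OpenCV 4.12 (cv2) and the standard library are available. Lean on these libraries where they do the work, as an engineer would, in place of code of your own. Each camera call takes 0.05 s, during which the arm holds its last target.

## Working session

There is one attempt and no reset: what is moved stays moved. The work goes in short steps, Python scripts to look and compute and a tool call to move; the robot and the scene stay as the last step left them, time stands still between calls to the robot, and variables do not carry over. Pictures are saved under pics/ and viewed, and the job is handed in when it is done.

Besides the shell and the picture viewer there is one more tool, called after "Request:" in YAML: its name, and indented under it one key for each argument. drive_tool: Moves the arm, as the interface text tells. Its arguments: {"type":"object","properties":{"commands":{"type":"array"},"force":{"type":"number"}},"required":["commands"]}

```bash
mkdir -p pics; cat > h.py <<'E'
import numpy as np, cv2
from bench import monitor, viewer, job
from scipy.spatial.transform import Rotation as Rn
def grab(n,f=None):
    c=viewer.calibration(n); im=viewer.grab_frame(n)
    if f: cv2.imwrite('pics/'+f,im[:,:,::-1])
    return im,c
def ray(c,u,v):
    K=np.array(c['K']);k=c['k1'];R=np.array(c['R']);t=np.array(c['t'])
    d=np.array([(u-K[0,2])/K[0,0],(v-K[1,2])/K[1,1]]);s=d.copy()
    for _ in range(30): s=d/(1+k*(s@s))
    return -R.T@t, R.T@np.array([s[0],s[1],1])
def onz(c,u,v,z):
    o,d=ray(c,u,v); return o+d*(z-o[2])/d[2]
def proj(c,X):
    p=np.array(c['R'])@np.array(X)+np.array(c['t']);s=p[:2]/p[2];s=s*(1+c['k1']*(s@s));K=np.array(c['K'])
    return np.array([K[0,0]*s[0]+K[0,2],K[1,1]*s[1]+K[1,2]])
def tri(l):
    A=0;b=0
    for c,u,v in l:
        o,d=ray(c,u,v);d=d/np.linalg.norm(d);P=np.eye(3)-np.outer(d,d);A=A+P;b=b+P@o
    return np.linalg.solve(A,b)
def crop(im,x0,y0,x1,y1,s,f):
    cv2.imwrite('pics/'+f,cv2.resize(im[y0:y1,x0:x1,::-1],None,fx=s,fy=s,interpolation=cv2.INTER_CUBIC))
E
python3 - <<'E'
from h import *
import pickle
d={}
for n in ['scene','side','wrist']:
    d[n]=grab(n,n+'0.png')
    c=d[n][1]; print(n,c['K'],c['k1'],-np.array(c['R']).T@np.array(c['t']))
pickle.dump(d,open('d0.pkl','wb'))
print(monitor.get_obs())
E
```

```text
scene [[414.34195573   0.         318.34244426]
 [  0.         414.34195573 196.36885265]
 [  0.           0.           1.        ]] -0.009960520115451012 [1.50860918 0.05356387 0.67105551]
side [[446.20526298   0.         323.92528124]
 [  0.         446.20526298 202.52245554]
 [  0.           0.           1.        ]] 0.02507682202611453 [0.0667059  0.72317924 0.98651236]
wrist [[326.02523922   0.         323.13264325]
 [  0.         326.02523922 199.89129014]
 [  0.           0.           1.        ]] -0.03679541451375211 [0.67479629 0.08368647 0.37328032]
{'clock': 0.15, 'joints': array([-0.10808286,  0.47760458,  0.02235851,  1.55620104, -0.01148219,
        1.10927045, -0.08312299]), 'qvel': array([-0.00147745, -0.00083098,  0.00093014, -0.0047282 , -0.00083832,
       -0.00210756,  0.00015363]), 'tau': array([ 1.55385478e-03, -5.96924365e+01,  1.60940632e+00, -2.81490952e+01,
        1.26662746e-02,  6.56643446e-03,  5.58682734e-05]), 'tcp_pos': array([ 6.74532706e-01, -3.10611341e-05,  2.08262931e-01]), 'orientation': array([-2.22085106e+00, -2.22079625e+00,  1.62699824e-03]), 'contact_force': array([0.25719536, 0.40849689, 0.24232655]), 'moment': array([0.00896177, 0.00086216, 0.03114296]), 'grip_width': 0.08534156531473173}
```

View pics/scene0.png

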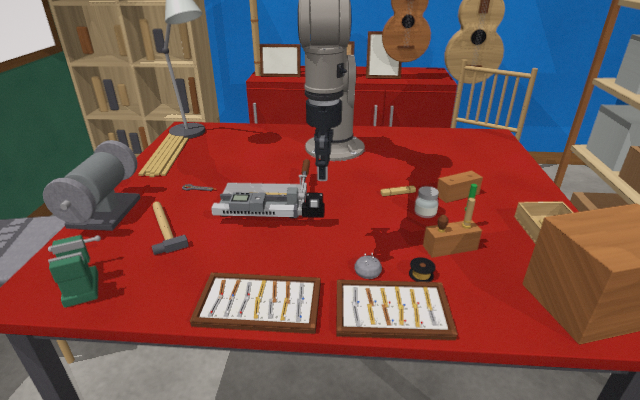

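View pics/side0.png

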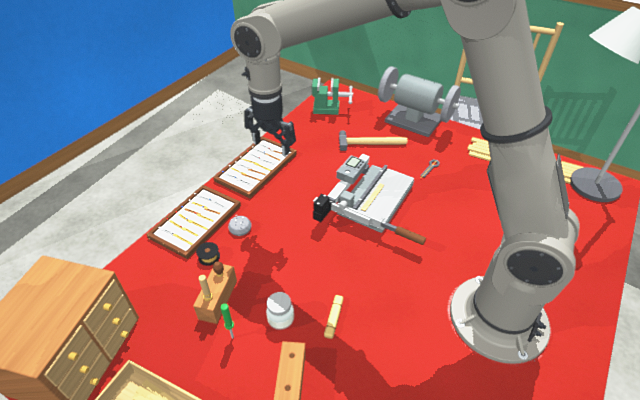

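View pics/wrist0.png

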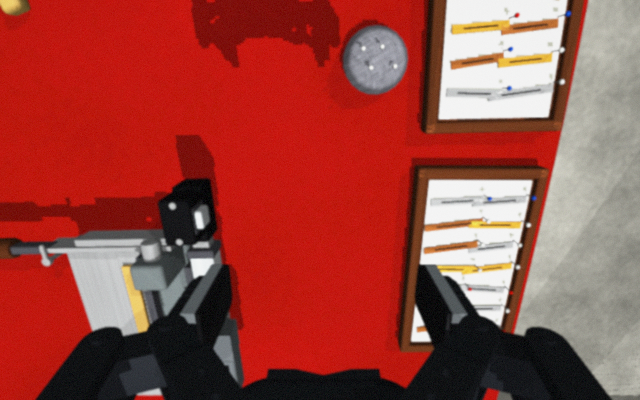

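```bash
python3 - <<'E'
from h import *
import pickle
d=pickle.load(open('d0.pkl','rb'))
crop(d['scene'][0],370,160,500,280,5,'c1.png')
crop(d['side'][0],180,230,320,400,4,'c2.png')
crop(d['scene'][0],200,150,340,230,5,'c3.png')
crop(d['side'][0],300,140,430,250,5,'c4.png')
E
```

```text
(no output)
```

View pics/c1.png

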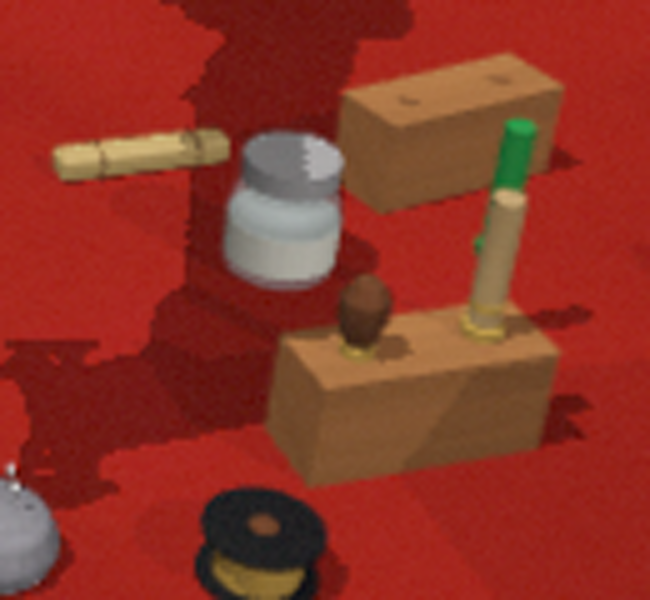

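View pics/c2.png

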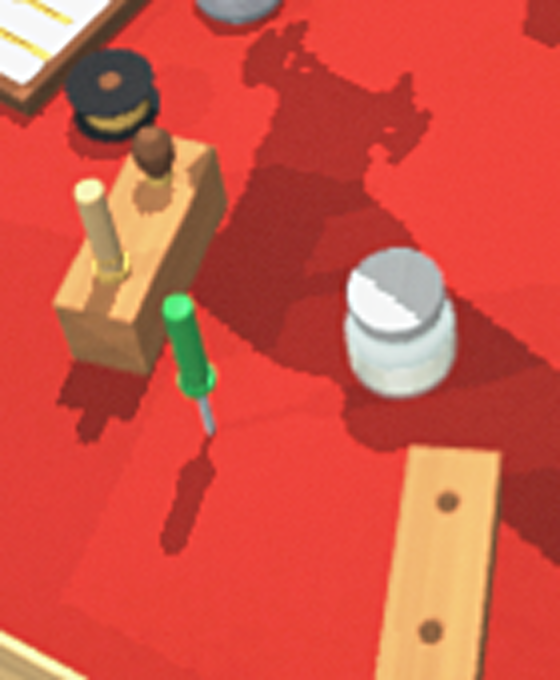

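View pics/c3.png

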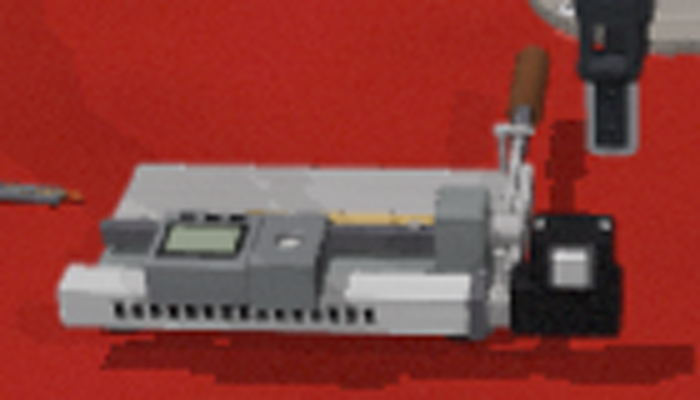

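View pics/c4.png

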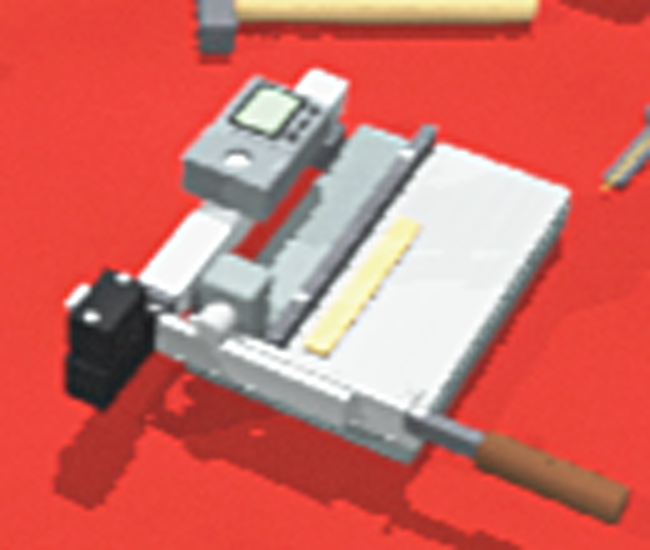

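```bash
python3 - <<'E'
from h import *
import pickle
d=pickle.load(open('d0.pkl','rb'))
S=d['scene'][1];D=d['side'][1];W=d['wrist'][1]
s1=lambda x,y:(370+x/5,160+y/5)
s2=lambda x,y:(180+x/4,230+y/4)
s3=lambda x,y:(200+x/5,150+y/5)
s4=lambda x,y:(300+x/5,140+y/5)
def t(a,b,n): 
    X=tri([(S,*a),(D,*b)]); print(n,X.round(4),(proj(S,X)-a).round(1),(proj(D,X)-b).round(1)); return X
t(s1(510,198),s2(90,188),'sty top')
t(s1(484,328),s2(111,268),'sty collar')
t(s1(366,295),s2(155,150),'awl top')
t(s1(520,127),s2(178,302),'green top')
for n,p in dict(a=(275,340),b=(320,387),c=(560,352),d=(515,305)).items(): print(n,onz(S,*s1(*p),.062).round(4))
for n,p in dict(a=(55,303),b=(130,323),c=(217,150),d=(150,137)).items(): print(n,onz(D,*s2(*p),.062).round(4))
print('zero',onz(S,*s3(290,241),.082).round(4),onz(D,*s4(238,160),.082).round(4))
t(s3(290,241),s4(238,160),'zero')
# head top corners
for n,p in dict(h1=(533,217),h2=(613,217),r1=(327,218),r2=(305,258)).items(): print(n,onz(S,*s3(*p),.098 if n[0]=='h' else .086).round(4))
for n,p in dict(h1=(68,325),h2=(120,270),h3=(152,290),r1=(270,178),r2=(182,155),r3=(256,75),r4=(342,108)).items(): print(n,onz(D,*s4(*p),.098 if n[0]=='h' else .086).round(4))
# lever along y=4 , bed corner z=.036
for n,p in dict(b1=(570,190),b2=(405,440)).items(): print(n,onz(D,*s4(*p),.036).round(4))
print('spool',onz(S,*s1(262,525),.03),'jar',onz(S,*s1(293,160),.075))
E
```

```text
sty top [0.6106 0.3617 0.1437] [-0.5 -0.2] [-0.5  0.3]
sty collar [0.6103 0.3638 0.0655] [-0.1 -0.1] [-0.1  0.1]
awl top [0.6278 0.2973 0.0943] [0. 0.] [ 0. -0.]
green top [0.5233 0.3891 0.1362] [-0.4 -0.2] [-0.5  0.3]
a [0.6235 0.2571 0.062 ]
b [0.6627 0.2734 0.062 ]
c [0.6242 0.3993 0.062 ]
d [0.5826 0.387  0.062 ]
a [0.6237 0.3975 0.062 ]
b [0.5772 0.3843 0.062 ]
c [0.6149 0.2611 0.062 ]
d [0.6577 0.2759 0.062 ]
zero [ 0.5395 -0.1897  0.082 ] [ 0.5427 -0.1913  0.082 ]
zero [ 0.5418 -0.1893  0.0836] [-0.1 -0.1] [-0.1  0.1]
h1 [ 0.5312 -0.0549  0.098 ]
h2 [ 0.5282 -0.0111  0.098 ]
r1 [ 0.5198 -0.1723  0.086 ]
r2 [ 0.5633 -0.1763  0.086 ]
h1 [ 0.5455 -0.0038  0.098 ]
h2 [ 0.5442 -0.0566  0.098 ]
h3 [ 0.5203 -0.0525  0.098 ]
r1 [ 0.5161 -0.1834  0.086 ]
r2 [ 0.5718 -0.173   0.086 ]
r3 [ 0.5714 -0.2642  0.086 ]
r4 [ 0.51   -0.2647  0.086 ]
b1 [ 0.3744 -0.3254  0.036 ]
b2 [ 0.3675 -0.0798  0.036 ]
spool [0.73160911 0.23957141 0.03      ] jar [0.46004253 0.2890845  0.075     ]
```

Request:
drive_tool:
  commands:
    - {"linear": [0.05, -0.01, 0], "dr": [0, 0, 0], "jaw": 0.4}
    - {"linear": [0.05, -0.01, 0], "dr": [0, 0, 0], "jaw": 0.4}
    - {"linear": [0.05, -0.01, 0], "dr": [0, 0, 0], "jaw": 0.4}
    - {"linear": [0.05, -0.01, 0], "dr": [0, 0, 0], "jaw": 0.4}
    - {"linear": [0.05, -0.01, 0], "dr": [0, 0, 0], "jaw": 0.4}
    - {"linear": [0, 0, 0], "dr": [0, 0, 0], "jaw": 0.4}
  force: 60

```text
clock: 0.9
tcp_pos: [0.6224, 0.2559, 0.2053]
orientation: [-2.223, -2.216, 0.007]
contact_force: [0.0, -0.1, -0.0]
grip_width: 0.0513
```

```bash
python3 - <<'E'
from h import *
im,c=grab('wrist','w1.png')
o=monitor.get_obs();print(o['tcp_pos'],o['orientation'],o['grip_width'])
R=Rn.from_rotvec(o['orientation']).as_matrix();print(R.round(3))
print('cam',-np.array(c['R']).T@np.array(c['t']))
print(proj(c,[.611,.3625,.144]),proj(c,[.611,.3625,.069]))
E
```

```text
[0.62352759 0.25229705 0.20523252] [-2.22876548 -2.21351983  0.00927839] 0.05106738396663406
[[ 0.007  1.    -0.004]
 [ 1.    -0.007 -0.004]
 [-0.004 -0.004 -1.   ]]
cam [0.62353721 0.33986985 0.37030694]
[305.35269018  51.07115886] [310.3591358   60.48277846]
```

View pics/w1.png

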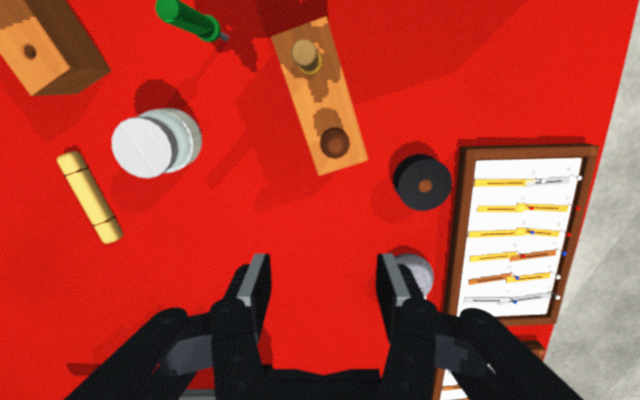

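```bash
python3 - <<'E'
from h import *
im=cv2.imread('pics/w1.png')[:,:,::-1].copy(); c=viewer.calibration('wrist')
crop(im,265,10,375,180,5,'w1c.png') if 0 else cv2.imwrite('pics/w1c.png',cv2.resize(im[10:180,250:380,::-1],None,fx=3.5,fy=3.5,interpolation=cv2.INTER_CUBIC))
for u,v in [(304,50),(304,53)]:print(onz(c,u,v,.144).round(4))
E
```

```text
[0.6118 0.3594 0.144 ]
[0.6118 0.3576 0.144 ]
```

View pics/w1c.png

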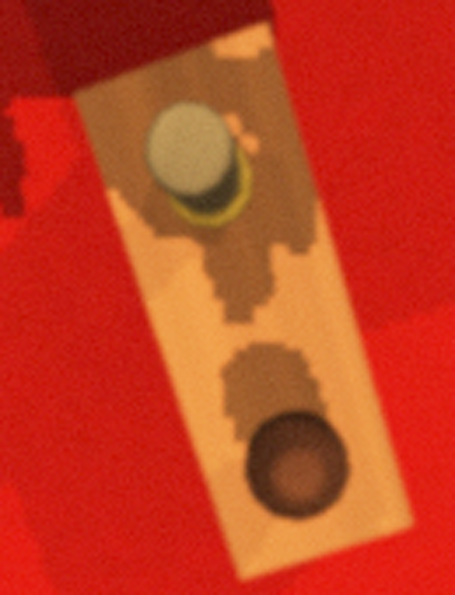

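Request:
drive_tool:
  commands:
    - {"linear": [0.055, -0.006, 0], "dr": [0, 0, 0], "jaw": 0.4}
    - {"linear": [0.045, -0.005, 0], "dr": [0, 0, 0], "jaw": 0.4}
    - {"linear": [0.009, -0.001, 0], "dr": [0, 0, 0], "jaw": 0.4}
    - {"linear": [0, 0, 0], "dr": [0, 0, 0], "jaw": 0.4}

```text
clock: 1.45
tcp_pos: [0.6164, 0.354, 0.2036]
orientation: [2.238, 2.197, -0.015]
contact_force: [-0.0, -0.7, -0.3]
grip_width: 0.0514
```

```bash
python3 - <<'E'
from h import *
o=monitor.get_obs();print(o['tcp_pos'],o['orientation'],o['grip_width'])
im,c=grab('side');crop(im,150,180,300,360,3.3,'d1.png')
im,c=grab('scene');crop(im,400,110,520,270,3.7,'d2.png')
print(Rn.from_rotvec(o['orientation']).as_matrix().round(4))
E
```

```text
[0.61638915 0.35403295 0.20360641] [ 2.23845517  2.1971672  -0.01547935] 0.05135081881026794
[[ 0.0186  0.9998 -0.0036]
 [ 0.9998 -0.0186 -0.0105]
 [-0.0105 -0.0034 -0.9999]]
```

View pics/d1.png

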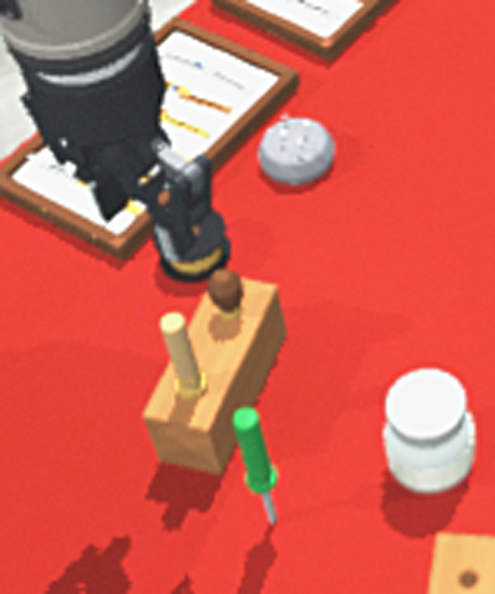

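View pics/d2.png

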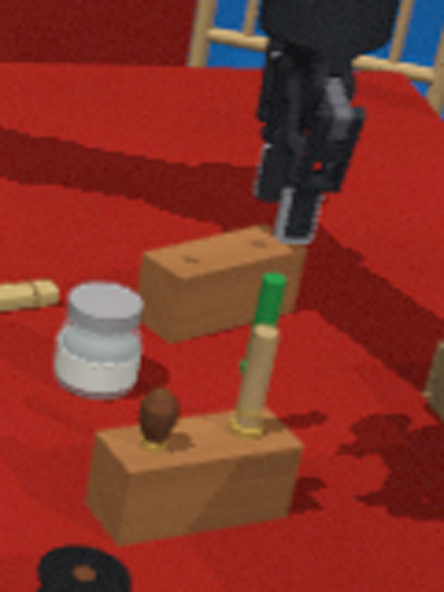

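```bash
cat >> h.py <<'E'
R0=np.array([[0,1,0],[1,0,0],[0,0,-1.]])
def to(P,yaw=0):
    o=monitor.get_obs();R=Rn.from_rotvec(o['orientation']).as_matrix()
    Rt=Rn.from_euler('z',yaw,degrees=True).as_matrix()@R0
    print('clock',round(float(o['clock']),2),'tcp',o['tcp_pos'].round(4),'w',round(float(o['grip_width']),4),'F',np.round(o['contact_force'],1))
    print('lin',(R.T@(np.array(P)-o['tcp_pos'])).round(4),'dr',np.degrees(Rn.from_matrix(R.T@Rt).as_rotvec()).round(2))
E
python3 -c "
from h import *
to([.6115,.361,.16])"
```

```text
clock 1.55 tcp [0.6167 0.353  0.2038] w 0.0514 F [ 0.4 -0.2 -0.7]
lin [ 0.0083 -0.0052  0.0437] dr [-0.19  0.61 -1.15]
```

Request:
drive_tool:
  commands:
    - {"linear": [0.008, -0.005, 0.02], "dr": [-0.2, 0.6, -1.1], "jaw": 0.4}
    - {"linear": [0, 0, 0.02], "dr": [0, 0, 0], "jaw": 0.4}
    - {"linear": [0, 0, 0], "dr": [0, 0, 0], "jaw": 0.4}

```text
clock: 1.92
tcp_pos: [0.6147, 0.3542, 0.163]
orientation: [2.228, 2.209, -0.001]
contact_force: [-1.1, -0.9, -0.1]
grip_width: 0.0516
```

```bash
python3 -c "
from h import *
to([.6115,.361,.096])
im,c=grab('wrist','w2.png')
print(proj(c,[.6115,.361,.144]),proj(c,[.6115,.361,.069]))"
```

```text
clock 1.93 tcp [0.6147 0.3542 0.163 ] w 0.0516 F [-1.1 -0.9 -0.1]
lin [ 0.0069 -0.0034  0.067 ] dr [ 0.12  0.16 -0.49]
[317.60415266 221.19307027] [318.9003984  186.00919545]
```

View pics/w2.png

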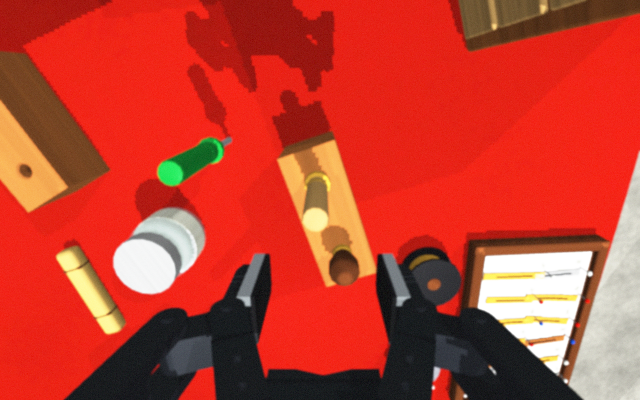

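Request:
drive_tool:
  commands:
    - {"linear": [0.01, -0.004, 0.005], "dr": [0, 0, -0.5], "jaw": 0.4}
    - {"linear": [0, 0, 0.03], "dr": [0, 0, 0], "jaw": 0.4}
    - {"linear": [0, 0, 0.03], "dr": [0, 0, 0], "jaw": 0.4}
    - {"linear": [0, 0, 0], "dr": [0, 0, 0], "jaw": 0.4}

```text
clock: 2.48
tcp_pos: [0.613, 0.3682, 0.1007]
orientation: [2.217, 2.22, 0.011]
contact_force: [-0.1, -0.6, 0.4]
grip_width: 0.0513
```

```bash
python3 -c "
from h import *
to([.6115,.362,.096])
im,c=grab('wrist','w3.png')"
```

```text
clock 2.48 tcp [0.613  0.3682 0.1007] w 0.0513 F [-0.1 -0.6  0.4]
lin [-0.0062 -0.0016  0.0047] dr [ 0.46 -0.13  0.09]
```

View pics/w3.png

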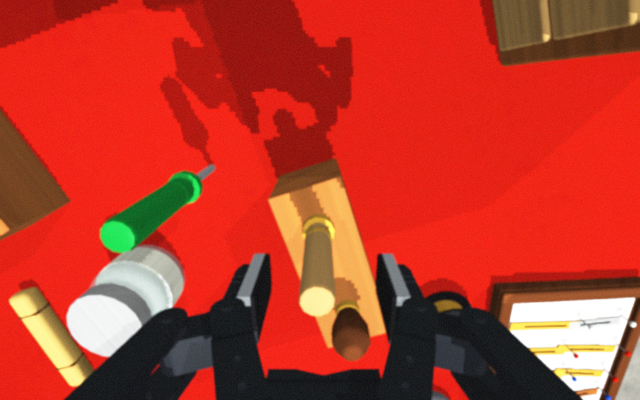

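Request:
drive_tool:
  commands:
    - {"linear": [-0.006, -0.002, 0.004], "dr": [0.4, 0, 0], "jaw": 0.4}
    - {"linear": [0, 0, 0], "dr": [0, 0, 0], "jaw": 0.4}

```text
clock: 2.78
tcp_pos: [0.6136, 0.3636, 0.1014]
orientation: [2.22, 2.223, 0.014]
contact_force: [0.1, -0.5, -0.4]
grip_width: 0.0512
```

```bash
python3 -c "
from h import *
to([.6115,.362,.096])"
```

```text
clock 2.77 tcp [0.6136 0.3636 0.1014] w 0.0512 F [ 0.1 -0.5 -0.4]
lin [-0.0016 -0.0021  0.0054] dr [ 0.39 -0.36  0.08]
```

Request:
drive_tool:
  commands:
    - {"linear": [-0.002, -0.003, 0.006], "dr": [0.4, -0.4, 0], "jaw": 0.4}
    - {"linear": [0, -0.001, 0.002], "dr": [0, 0, 0], "jaw": 0.7}
    - {"linear": [0, 0, 0], "dr": [0, 0, 0], "jaw": 0.9}
    - {"linear": [0, 0, 0], "dr": [0, 0, 0], "jaw": 0.9}
    - {"linear": [0, 0, 0], "dr": [0, 0, 0], "jaw": 0.9}
    - {"linear": [0, 0, 0], "dr": [0, 0, 0], "jaw": 0.9}

```text
clock: 3.52
tcp_pos: [0.6101, 0.3621, 0.0946]
orientation: [2.219, 2.222, 0.002]
contact_force: [0.3, -0.9, 0.3]
grip_width: 0.0154
```

```bash
python3 -c "
from h import *
to([.6115,.362,.096])
im,c=grab('wrist','w4.png')"
```

```text
clock 3.52 tcp [0.6101 0.3621 0.0946] w 0.0154 F [ 0.3 -0.9  0.3]
lin [-0.0001  0.0014 -0.0014] dr [ 0.08 -0.02  0.08]
```

View pics/w4.png

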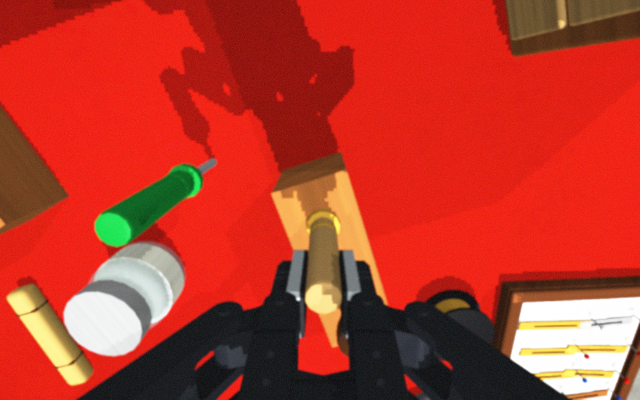

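Request:
drive_tool:
  commands:
    - {"linear": [0, 0, -0.04], "dr": [0, 0, 0], "jaw": 1}
    - {"linear": [0, 0, -0.04], "dr": [0, 0, 0], "jaw": 1}
    - {"linear": [0, 0, -0.04], "dr": [0, 0, 0], "jaw": 1}
    - {"linear": [0, 0, -0.01], "dr": [0, 0, 0], "jaw": 1}
    - {"linear": [0, 0, 0], "dr": [0, 0, 0], "jaw": 1}

```text
clock: 4.2
tcp_pos: [0.6089, 0.3612, 0.2253]
orientation: [-2.22, -2.223, 0.005]
contact_force: [0.2, 0.3, -1.6]
grip_width: 0.0152
```

```bash
python3 -c "
from h import *
to([.6,.1,.23])
im,c=grab('side');crop(im,120,130,320,330,3,'d3.png')
im,c=grab('wrist','w5.png')"
```

```text
clock 4.2 tcp [0.6089 0.3612 0.2253] w 0.0152 F [ 0.2  0.3 -1.6]
lin [-0.2612 -0.0093 -0.0041] dr [-0.13  0.12  0.08]
```

View pics/d3.png

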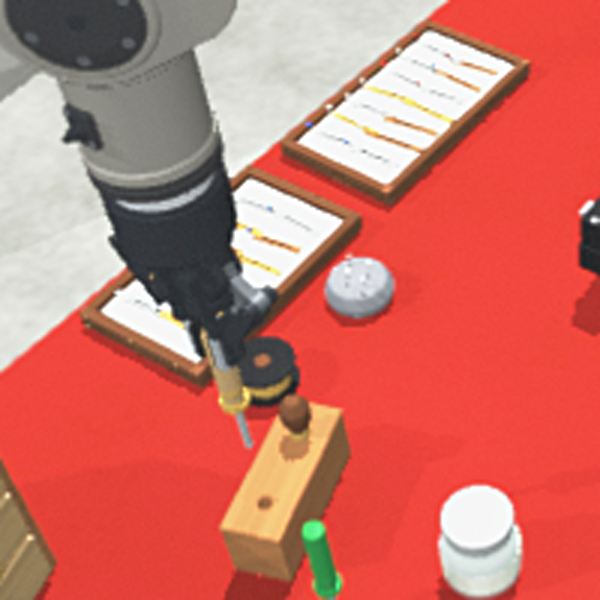

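View pics/w5.png

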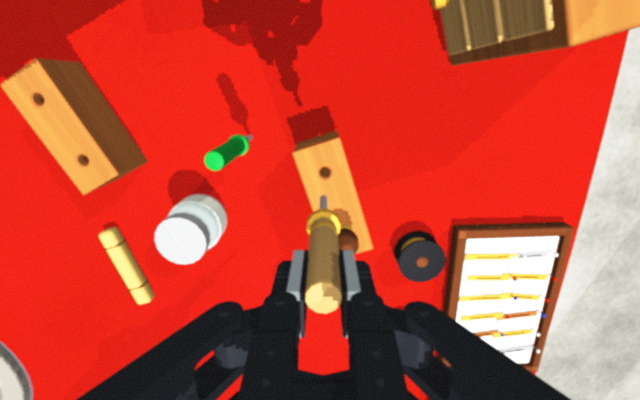

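```bash
python3 -c "
from h import *
c=viewer.calibration('wrist');s=viewer.calibration('side')
print(onz(c,325,172,.062),onz(s,208.3,297.7,.062))
o=monitor.get_obs();p=o['tcp_pos'];print(proj(c,p+[0,0,-.0876]),proj(c,p+[0,0,-.030]), proj(s,p+[0,0,-.0876]))
sc=viewer.calibration('scene')
print(onz(c,323,198,p[2]-.0876),onz(s,120+248/3,130+447/3,p[2]-.0876))"
```

```text
[0.60983238 0.36227547 0.062     ] [0.60978388 0.36281702 0.062     ]
[323.50914109 196.11722487] [323.24111332 224.17039868] [203.54360643 279.26592575]
[0.60811018 0.35927652 0.13651132] [0.61071452 0.36141037 0.13651132]
```

Request:
drive_tool:
  commands:
    - {"linear": [-0.055, -0.006, -0.005], "dr": [0, 0, 0], "jaw": 1}
    - {"linear": [-0.055, -0.006, 0], "dr": [0, 0, 0], "jaw": 1}
    - {"linear": [-0.055, -0.006, 0], "dr": [0, 0, 0], "jaw": 1}
    - {"linear": [-0.055, -0.006, 0], "dr": [0, 0, 0], "jaw": 1}
    - {"linear": [-0.055, -0.006, 0], "dr": [0, 0, 0], "jaw": 1}
    - {"linear": [-0.055, -0.006, 0], "dr": [0, 0, 0], "jaw": 1}
    - {"linear": [-0.04, -0.004, 0], "dr": [0, 0, 0], "jaw": 1}
    - {"linear": [0, 0, 0], "dr": [0, 0, 0], "jaw": 1}

```text
clock: 5.3
tcp_pos: [0.5602, -0.0222, 0.216]
orientation: [-2.21, -2.216, 0.04]
contact_force: [0.6, 0.2, -1.6]
grip_width: 0.015
```

```bash
python3 -c "
from h import *
to([.56,-.26,.235])
im,c=grab('wrist','w6.png')"
```

```text
clock 5.3 tcp [ 0.5602 -0.0222  0.216 ] w 0.015 F [ 0.6  0.2 -1.6]
lin [-0.238  -0.0012 -0.0166] dr [-1.51  0.56  0.14]
```

View pics/w6.png

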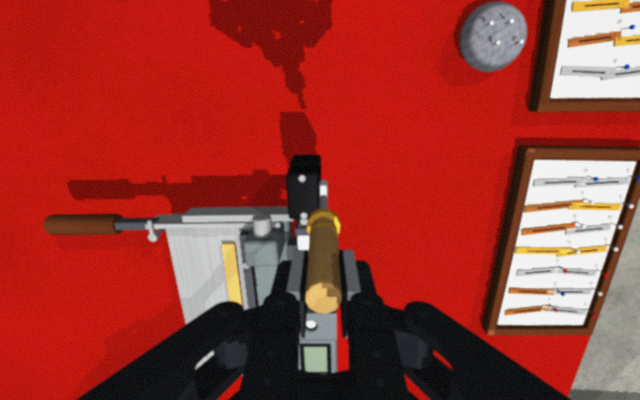

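Request:
drive_tool:
  commands:
    - {"linear": [-0.055, 0, -0.006], "dr": [-1.5, 0.5, 0], "jaw": 1}
    - {"linear": [-0.055, 0, -0.003], "dr": [0, 0, 0], "jaw": 1}
    - {"linear": [-0.055, 0, -0.003], "dr": [0, 0, 0], "jaw": 1}
    - {"linear": [-0.055, 0, -0.003], "dr": [0, 0, 0], "jaw": 1}
    - {"linear": [0, 0, 0], "dr": [0, 0, 0], "jaw": 1}
    - {"linear": [0, 0, 0], "dr": [0, 0, 0], "jaw": 1}

```text
clock: 6.1
tcp_pos: [0.5654, -0.232, 0.2246]
orientation: [-2.187, -2.241, -0.001]
contact_force: [0.6, -0.0, -0.4]
grip_width: 0.0148
```

```bash
python3 -c "
from h import *
to([.541,-.190,.20])
im,c=grab('wrist','w7.png')
crop(im,200,0,400,200,3,'w7c.png')
import pickle;pickle.dump(c,open('c7.pkl','wb'))
print(proj(c,[.541,-.19,.082]))"
```

```text
clock 6.1 tcp [ 0.5654 -0.232   0.2246] w 0.0148 F [ 0.6 -0.  -0.4]
lin [ 0.0424 -0.0231  0.0251] dr [-0.39 -0.42  1.4 ]
[299.31821213 135.88257238]
```

View pics/w7.png

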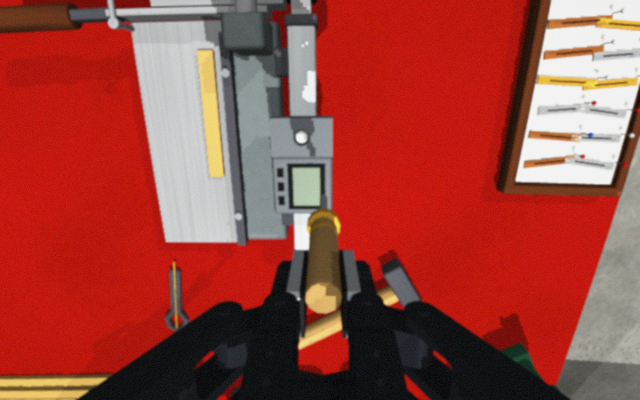

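View pics/w7c.png

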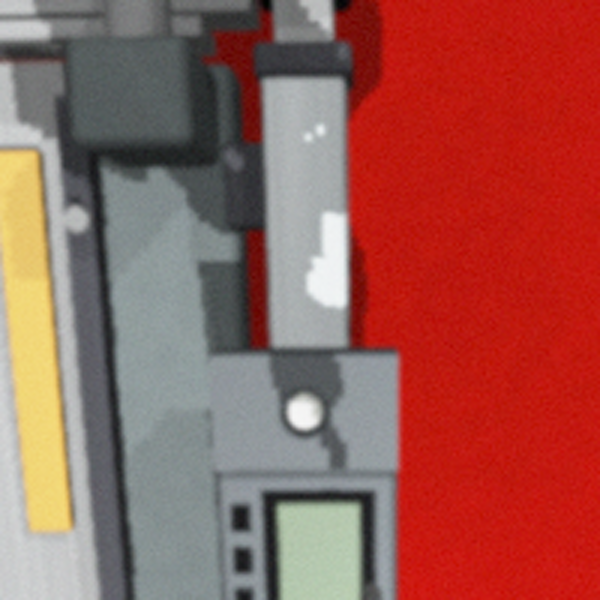

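```bash
python3 -c "
from h import *
import pickle;c=pickle.load(open('c7.pkl','rb'))
f=lambda x,y,z:onz(c,200+x/3,y/3,z)
b=f(304,411,.082);print('btn',b)
print('box',f(212,351,.086),f(399,351,.086),f(397,470,.086))
L=[f(262,80,.058),f(270,348,.058),f(348,80,.058),f(350,348,.058)];print(np.round(L,4))
for i in(0,2):
  d=L[i]-L[i+1];print(np.degrees(np.arctan2(-d[0],d[1])))
g=[np.array(f(97,160,.036)),np.array(f(127,560,.036))];d=g[0]-g[1];print('bed rail',np.degrees(np.arctan2(-d[0],d[1])))
"
```

```text
btn [ 0.54289596 -0.19099423  0.082     ]
box [ 0.51512357 -0.17302058  0.086     ] [ 0.5718921  -0.17164572  0.086     ] [ 0.57250644 -0.20812773  0.086     ]
[[ 0.5277 -0.0932  0.058 ]
 [ 0.5298 -0.1738  0.058 ]
 [ 0.5542 -0.0926  0.058 ]
 [ 0.5563 -0.1731  0.058 ]]
1.5025284252365136
1.536979649763975
bed rail 1.3129890111203744
```

Request:
drive_tool:
  commands:
    - {"linear": [0.022, -0.012, 0.005], "dr": [-0.4, -0.4, 1.3], "jaw": 1}
    - {"linear": [0.02, -0.012, 0.005], "dr": [0, 0, 0], "jaw": 1}
    - {"linear": [0, 0, 0.01], "dr": [0, 0, 0], "jaw": 1}
    - {"linear": [0, 0, 0], "dr": [0, 0, 0], "jaw": 1}

```text
clock: 6.65
tcp_pos: [0.5414, -0.1824, 0.203]
orientation: [-2.207, -2.233, -0.001]
contact_force: [0.2, -0.6, -0.2]
grip_width: 0.0151
```

```bash
python3 -c "
from h import *
to([.5425,-.190,.19])"
```

```text
clock 6.65 tcp [ 0.5414 -0.1824  0.203 ] w 0.0151 F [ 0.2 -0.6 -0.2]
lin [-0.0076  0.001   0.013 ] dr [-0.04 -0.09  0.67]
```

Request:
drive_tool:
  commands:
    - {"linear": [-0.007, 0.001, 0.008], "dr": [0, 0, 0.6], "jaw": 1}
    - {"linear": [0, 0, 0.005], "dr": [0, 0, 0], "jaw": 1}
    - {"linear": [0, 0, 0], "dr": [0, 0, 0], "jaw": 1}

```text
clock: 7.02
tcp_pos: [0.5435, -0.1911, 0.189]
orientation: [-2.222, -2.22, -0.001]
contact_force: [0.1, 1.1, -0.6]
grip_width: 0.0153
```

```bash
python3 -c "
from h import *
to([.5425,-.190,.177])
im,c=grab('scene');crop(im,200,120,330,230,5,'e1.png')
im,c=grab('side');crop(im,290,90,410,230,4.2,'e2.png')
im,c=grab('wrist','w8.png')
p=monitor.get_obs()['tcp_pos']
for n in ('scene','side'):
  c=viewer.calibration(n);print(n,proj(c,p-[0,0,.0876]),proj(c,[.5425,-.1905,.082]))
"
```

```text
clock 7.03 tcp [ 0.5435 -0.1911  0.189 ] w 0.0153 F [ 0.1  1.1 -0.6]
lin [ 0.0011 -0.001   0.012 ] dr [-0.02 -0.05 -0.04]
scene [256.63093143 192.67787929] [257.48531472 198.74896426]
side [347.54896877 166.94748606] [347.52397311 172.17785624]
```

View pics/e1.png

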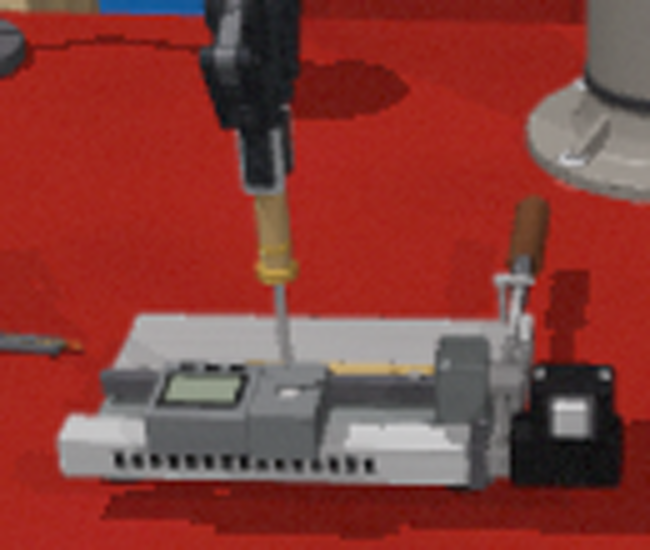

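View pics/e2.png

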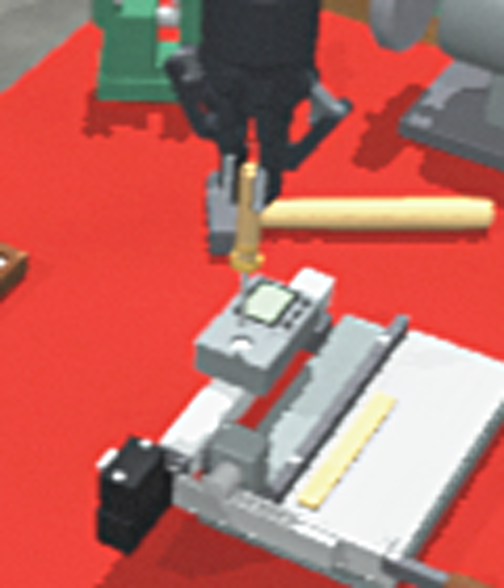

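View pics/w8.png

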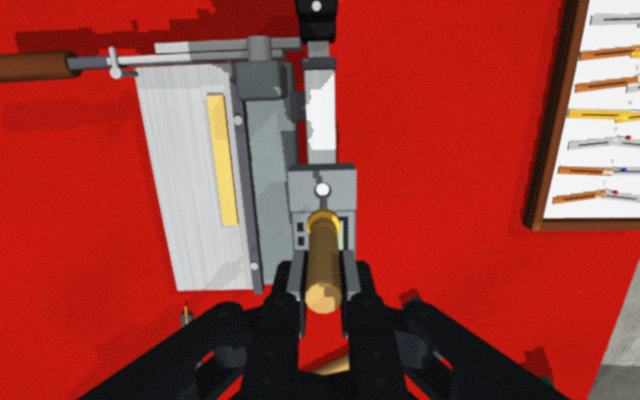

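```bash
python3 -c "
from h import *
im=cv2.imread('pics/e1.png');cv2.imwrite('pics/e1b.png',cv2.resize(im[250:430,200:360],None,fx=3.3,fy=3.3,interpolation=cv2.INTER_CUBIC))
im=cv2.imread('pics/e2.png');cv2.imwrite('pics/e2b.png',cv2.resize(im[240:380,190:320],None,fx=4,fy=4,interpolation=cv2.INTER_CUBIC))
"
```

```text
(no output)
```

View pics/e1b.png

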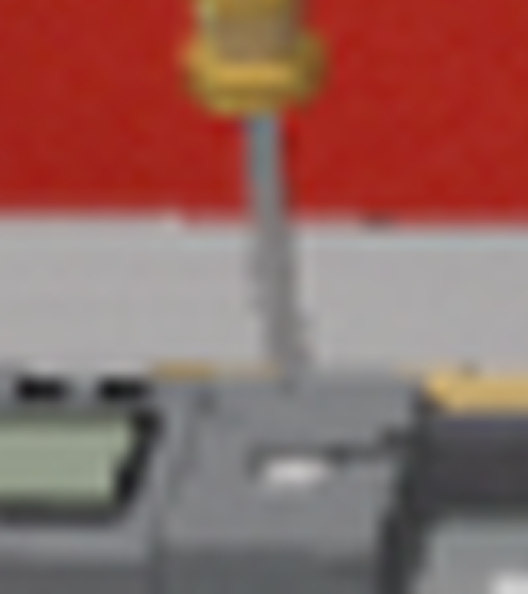

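View pics/e2b.png

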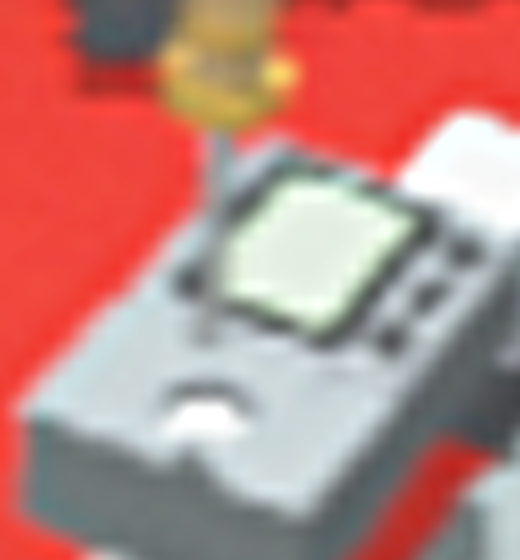

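Request:
drive_tool:
  commands:
    - {"linear": [0, -0.001, 0.008], "dr": [0, 0, 0], "jaw": 1}
    - {"linear": [0, 0, 0.006], "dr": [0, 0, 0], "jaw": 1}
    - {"linear": [0, 0, 0], "dr": [0, 0, 0], "jaw": 1}

```text
clock: 7.55
tcp_pos: [0.5427, -0.1909, 0.1749]
orientation: [2.222, 2.221, 0.002]
contact_force: [0.2, 1.0, -0.5]
grip_width: 0.0154
```

```bash
python3 -c "
from h import *
to([.5425,-.1905,.1656])
im,c=grab('scene');crop(im,230,160,290,220,10,'e3.png')
"
```

```text
clock 7.55 tcp [ 0.5427 -0.1909  0.1749] w 0.0154 F [ 0.2  1.  -0.5]
lin [ 0.0004 -0.0002  0.0093] dr [ 0.06 -0.04 -0.01]
```

View pics/e3.png

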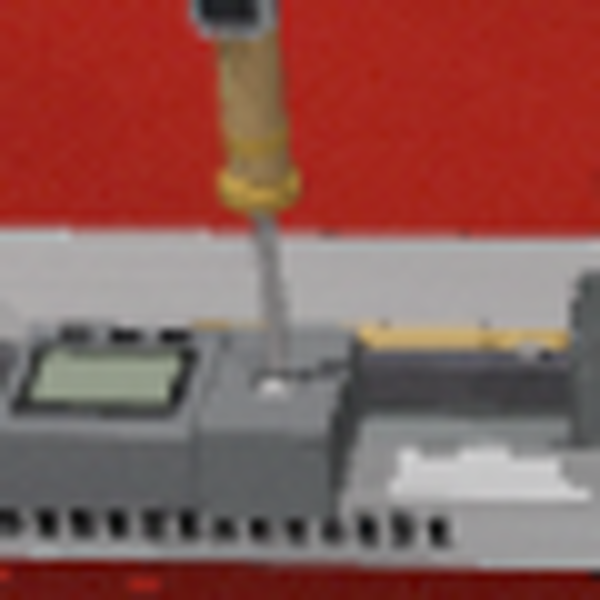

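Tip is poised over the button (e3 ≈ (275,372) over (272,385)). Press slowly.

Request:
drive_tool:
  commands:
    - {"linear": [0, 0, 0.004], "dr": [0, 0, 0], "jaw": 1}
    - {"linear": [0, 0, 0.004], "dr": [0, 0, 0], "jaw": 1}
    - {"linear": [0, 0, 0.003], "dr": [0, 0, 0], "jaw": 1}
    - {"linear": [0, 0, 0.003], "dr": [0, 0, 0], "jaw": 1}

```text
clock: 8.1
tcp_pos: [0.5448, -0.1918, 0.1639]
orientation: [2.219, 2.218, 0.006]
contact_force: [-5.7, -1.1, 26.0]
grip_width: 0.0152
```

```bash
python3 -c "
from h import *
to([.5425,-.1905,.1656])
"
```

```text
clock 8.1 tcp [ 0.5448 -0.1918  0.1639] w 0.0152 F [-5.7 -1.1 26. ]
lin [ 0.0013 -0.0023 -0.0017] dr [ 0.34  0.03 -0.02]
```

```bash
python3 -c "
from h import *
im,c=grab('scene');crop(im,230,160,290,220,10,'e4.png')
to([.5425,-.1905,.23])
"
```

```text
clock 8.15 tcp [ 0.5448 -0.1919  0.1641] w 0.0149 F [-4.6  0.4 16.9]
lin [ 0.0014 -0.0019 -0.0659] dr [ 0.34  0.03 -0.03]
```

View pics/e4.png

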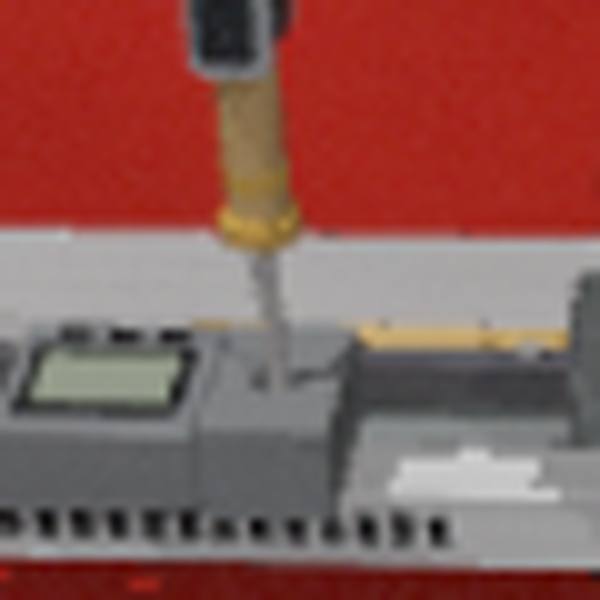

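Request:
drive_tool:
  commands:
    - {"linear": [0, 0, -0.02], "dr": [0, 0, 0], "jaw": 1}
    - {"linear": [0, 0, -0.03], "dr": [0, 0, 0], "jaw": 1}
    - {"linear": [0, 0, -0.025], "dr": [0, 0, 0], "jaw": 1}
    - {"linear": [0.05, 0.006, -0.003], "dr": [0, 0, 0], "jaw": 1}
    - {"linear": [0.055, 0.006, 0], "dr": [0, 0, 0], "jaw": 1}
    - {"linear": [0.055, 0.006, 0], "dr": [0, 0, 0], "jaw": 1}
    - {"linear": [0.055, 0.006, 0], "dr": [0, 0, 0], "jaw": 1}
    - {"linear": [0, 0, 0], "dr": [0, 0, 0], "jaw": 1}

```text
clock: 9.15
tcp_pos: [0.5702, 0.0285, 0.2442]
orientation: [2.221, 2.212, 0.01]
contact_force: [1.2, -1.0, -0.9]
grip_width: 0.0149
```

```bash
python3 -c "
from h import *
to([.610,.3,.225])
im,c=grab('scene');crop(im,180,130,340,230,5,'e5.png')
"
```

```text
clock 9.15 tcp [0.5702 0.0285 0.2442] w 0.0149 F [ 1.2 -1.  -0.9]
lin [0.2716 0.0385 0.0195] dr [ 0.52  0.01 -0.23]
```

View pics/e5.png

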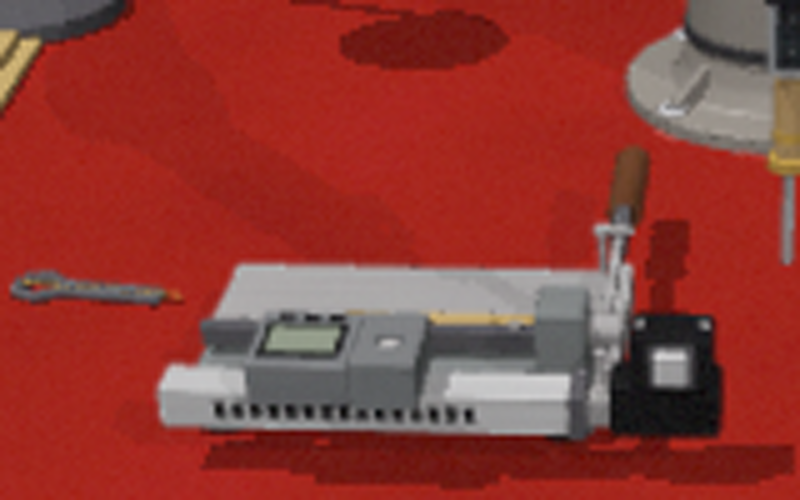

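Request:
drive_tool:
  commands:
    - {"linear": [0.05, 0.007, 0.003], "dr": [0.5, 0, -0.2], "jaw": 1}
    - {"linear": [0.05, 0.007, 0.003], "dr": [0, 0, 0], "jaw": 1}
    - {"linear": [0.05, 0.007, 0.003], "dr": [0, 0, 0], "jaw": 1}
    - {"linear": [0.05, 0.007, 0.003], "dr": [0, 0, 0], "jaw": 1}
    - {"linear": [0.05, 0.007, 0], "dr": [0, 0, 0], "jaw": 1}
    - {"linear": [0.04, 0.004, 0], "dr": [0, 0, 0], "jaw": 1}
    - {"linear": [0, 0, 0], "dr": [0, 0, 0], "jaw": 1}
    - {"linear": [0, 0, 0], "dr": [0, 0, 0], "jaw": 1}

```text
clock: 10.2
tcp_pos: [0.6196, 0.3038, 0.2275]
orientation: [2.246, 2.183, -0.013]
contact_force: [0.6, -1.1, -0.5]
grip_width: 0.0151
```

```bash
python3 -c "
from h import *
to([.610,.3625,.18])
"
```

```text
clock 10.2 tcp [0.6196 0.3038 0.2275] w 0.0151 F [ 0.6 -1.1 -0.5]
lin [ 0.0589 -0.0113  0.0468] dr [ 0.03  0.69 -1.63]
```

Request:
drive_tool:
  commands:
    - {"linear": [0.03, -0.006, 0.012], "dr": [0, 0.7, -1.6], "jaw": 1}
    - {"linear": [0.028, -0.005, 0.012], "dr": [0, 0, 0], "jaw": 1}
    - {"linear": [0, 0, 0.012], "dr": [0, 0, 0], "jaw": 1}
    - {"linear": [0, 0, 0], "dr": [0, 0, 0], "jaw": 1}

```text
clock: 10.7
tcp_pos: [0.6103, 0.359, 0.1885]
orientation: [2.226, 2.216, -0.001]
contact_force: [0.9, -0.3, -1.0]
grip_width: 0.0152
```

```bash
python3 -c "
from h import *
to([.610,.3625,.16])
"
```

```text
clock 10.7 tcp [0.6103 0.359  0.1885] w 0.0152 F [ 0.9 -0.3 -1. ]
lin [ 0.0035 -0.0003  0.0285] dr [ 0.01  0.06 -0.26]
```

Request:
drive_tool:
  commands:
    - {"linear": [0.004, 0, 0.012], "dr": [0, 0, -0.2], "jaw": 1}
    - {"linear": [0, 0, 0.01], "dr": [0, 0, 0], "jaw": 1}
    - {"linear": [0, 0, 0], "dr": [0, 0, 0], "jaw": 1}

```text
clock: 11.08
tcp_pos: [0.6114, 0.3609, 0.1653]
orientation: [2.224, 2.216, -0.001]
contact_force: [-0.2, -0.7, -1.2]
grip_width: 0.0152
```

```bash
python3 -c "
from h import *
to([.610,.3625,.16])
p=monitor.get_obs()['tcp_pos']
im,c=grab('scene');crop(im,430,170,500,250,7,'f1.png')
print(proj(c,p-[0,0,.0876])-[430,170],proj(c,[.61,.3625,.062])-[430,170])
im,c=grab('side');crop(im,170,220,250,320,6,'f2.png')
print(proj(c,p-[0,0,.0876])-[170,220],proj(c,[.61,.3625,.062])-[170,220])
"
```

```text
clock 11.07 tcp [0.6114 0.3609 0.1653] w 0.0152 F [-0.2 -0.7 -1.2]
lin [ 0.0016 -0.0014  0.0053] dr [ 0.06  0.1  -0.2 ]
[36.45978158 51.80623897] [35.88612249 56.61548939]
[37.18532094 73.12378831] [38.32277483 77.56209523]
```

View pics/f1.png

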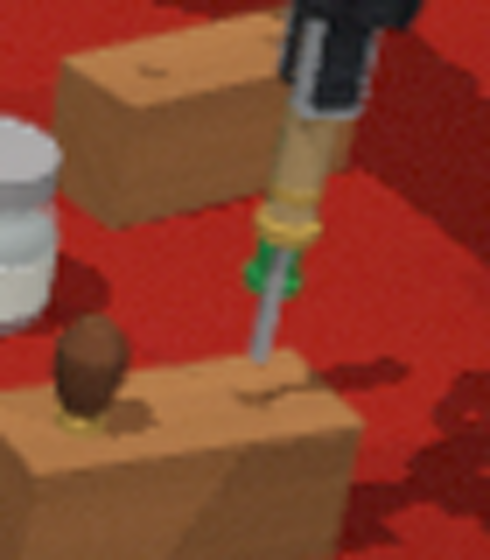

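View pics/f2.png

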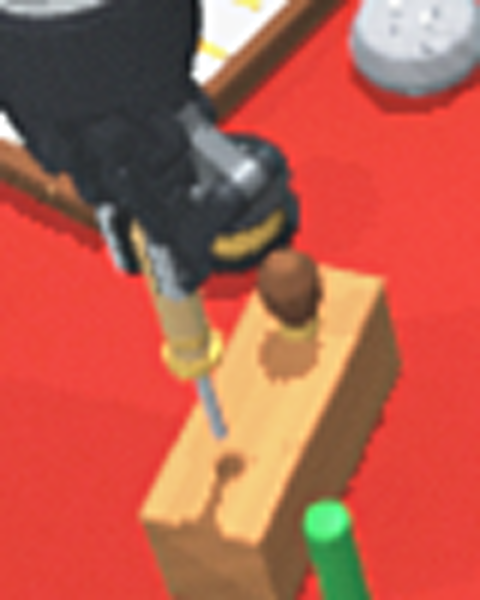

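Request:
drive_tool:
  commands:
    - {"linear": [0.002, -0.002, 0.005], "dr": [0, 0, -0.2], "jaw": 1}
    - {"linear": [0, 0, 0.006], "dr": [0, 0, 0], "jaw": 1}
    - {"linear": [0, 0, 0], "dr": [0, 0, 0], "jaw": 1}

```text
clock: 11.55
tcp_pos: [0.6101, 0.3637, 0.1556]
orientation: [2.219, 2.22, 0.004]
contact_force: [-0.3, 0.6, -0.4]
grip_width: 0.0156
```

```bash
python3 -c "
from h import *
to([.610,.3625,.095])
"
```

```text
clock 11.55 tcp [0.6101 0.3637 0.1556] w 0.0156 F [-0.3  0.6 -0.4]
lin [-0.0012 -0.0003  0.0606] dr [ 0.2  -0.01  0.02]
```

Request:
drive_tool:
  commands:
    - {"linear": [-0.001, 0, 0.01], "dr": [0.2, 0, 0], "jaw": 1}
    - {"linear": [0, 0, 0.012], "dr": [0, 0, 0], "jaw": 1}
    - {"linear": [0, 0, 0], "dr": [0, 0, 0], "jaw": 1}

```text
clock: 11.92
tcp_pos: [0.61, 0.3625, 0.1316]
orientation: [-2.221, -2.221, 0.001]
contact_force: [0.1, -0.2, 0.3]
grip_width: 0.0149
```

```bash
python3 -c "
from h import *
to([.610,.3625,.095])
"
```

```text
clock 11.93 tcp [0.61   0.3625 0.1316] w 0.0149 F [ 0.1 -0.2  0.3]
lin [0.     0.0001 0.0366] dr [-0.05  0.02  0.02]
```

In the hole (tip at about 0.044, no force). Continue to the seat.

Request:
drive_tool:
  commands:
    - {"linear": [0, 0, 0.012], "dr": [0, 0, 0], "jaw": 1}
    - {"linear": [0, 0, 0.012], "dr": [0, 0, 0], "jaw": 1}
    - {"linear": [0, 0, 0.008], "dr": [0, 0, 0], "jaw": 1}
    - {"linear": [0, 0, 0], "dr": [0, 0, 0], "jaw": 1}

```text
clock: 12.42
tcp_pos: [0.6097, 0.3623, 0.0967]
orientation: [-2.221, -2.221, 0.003]
contact_force: [0.6, 0.1, -0.4]
grip_width: 0.0154
```

```bash
python3 -c "
from h import *
to([.610,.3625,.095])
"
```

```text
clock 12.43 tcp [0.6097 0.3623 0.0967] w 0.0154 F [ 0.6  0.1 -0.4]
lin [0.0002 0.0003 0.0017] dr [-0.09  0.05  0.02]
```

Request:
drive_tool:
  commands:
    - {"linear": [0, 0, 0.003], "dr": [0, 0, 0], "jaw": 1}
    - {"linear": [0, 0, 0.001], "dr": [0, 0, 0], "jaw": 1}
    - {"linear": [0, 0, 0], "dr": [0, 0, 0], "jaw": 0.6}
    - {"linear": [0, 0, 0], "dr": [0, 0, 0], "jaw": 0.45}
    - {"linear": [0, 0, 0], "dr": [0, 0, 0], "jaw": 0.45}
    - {"linear": [0, 0, 0], "dr": [0, 0, 0], "jaw": 0.45}

```text
clock: 13.18
tcp_pos: [0.6112, 0.3635, 0.0955]
orientation: [2.221, 2.222, 0.004]
contact_force: [-0.5, -0.7, 0.1]
grip_width: 0.0468
```

```bash
python3 -c "
from h import *
to([.610,.3625,.2])
im,c=grab('wrist','w9.png')
"
```

```text
clock 13.18 tcp [0.6112 0.3635 0.0955] w 0.0468 F [-0.5 -0.7  0.1]
lin [-0.0008 -0.001  -0.1045] dr [ 0.11 -0.11  0.01]
```

View pics/w9.png

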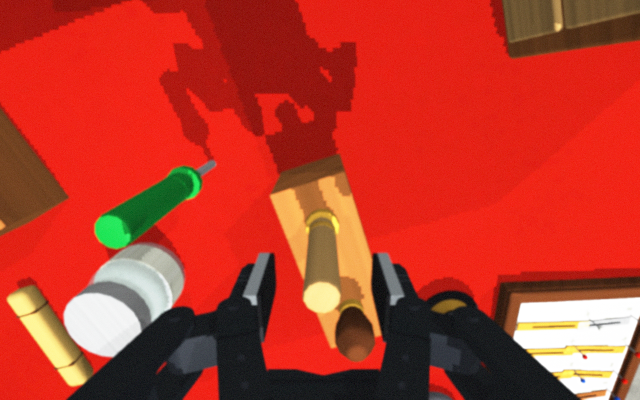

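Request:
drive_tool:
  commands:
    - {"linear": [0, 0, -0.03], "dr": [0, 0, 0], "jaw": 0.45}
    - {"linear": [0, 0, -0.04], "dr": [0, 0, 0], "jaw": 0.45}
    - {"linear": [0, 0, -0.04], "dr": [0, 0, 0], "jaw": 0.45}
    - {"linear": [-0.05, -0.006, 0], "dr": [0, 0, 0], "jaw": 0.3}
    - {"linear": [-0.055, -0.007, 0], "dr": [0, 0, 0], "jaw": 0.3}
    - {"linear": [-0.055, -0.007, 0], "dr": [0, 0, 0], "jaw": 0.3}
    - {"linear": [-0.05, -0.007, 0], "dr": [0, 0, 0], "jaw": 0.3}
    - {"linear": [0, 0, 0], "dr": [0, 0, 0], "jaw": 0.3}

```text
clock: 14.22
tcp_pos: [0.5832, 0.1475, 0.208]
orientation: [2.219, 2.222, 0.004]
contact_force: [-0.7, 0.3, 0.1]
grip_width: 0.0597
```

```bash
python3 -c "
from h import *
to([.5394,-.0336,.2],1.5)
im,c=grab('side');crop(im,170,220,250,320,6,'g1.png')
im,c=grab('scene');crop(im,370,160,500,280,5,'g2.png')
"
```

```text
clock 14.22 tcp [0.5832 0.1475 0.208 ] w 0.0597 F [-0.7  0.3  0.1]
lin [-0.181  -0.0441  0.0076] dr [ 0.14 -0.08 -1.43]
```

View pics/g1.png

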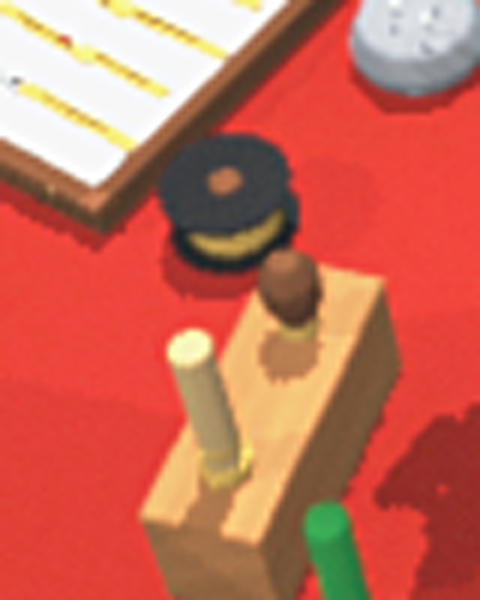

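View pics/g2.png

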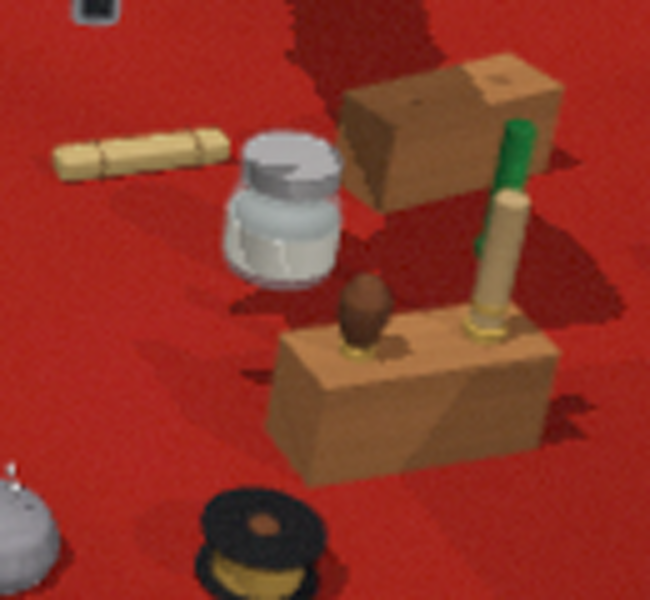

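Request:
drive_tool:
  commands:
    - {"linear": [-0.055, -0.01, 0], "dr": [0, 0, -1.4], "jaw": 0.3}
    - {"linear": [-0.055, -0.01, 0], "dr": [0, 0, 0], "jaw": 0.3}
    - {"linear": [-0.055, -0.01, 0], "dr": [0, 0, 0], "jaw": 0.3}
    - {"linear": [-0.05, -0.007, 0], "dr": [0, 0, 0], "jaw": 0.3}
    - {"linear": [-0.02, -0.001, 0], "dr": [0, 0, 0], "jaw": 0.3}
    - {"linear": [0, 0, 0], "dr": [0, 0, 0], "jaw": 0.3}

```text
clock: 15.08
tcp_pos: [0.556, -0.076, 0.2061]
orientation: [-2.16, -2.277, -0.017]
contact_force: [0.2, 0.3, 1.1]
grip_width: 0.0594
```

```bash
python3 -c "
from h import *
to([.5394,-.0336,.13],1.5)
im,c=grab('wrist','w10.png')
crop(im,250,100,400,300,3,'w10c.png')
import pickle;pickle.dump(c,open('c10.pkl','wb'))
"
```

```text
clock 15.07 tcp [ 0.556  -0.076   0.2061] w 0.0594 F [0.2 0.3 1.1]
lin [ 0.0425 -0.0148  0.0764] dr [ 0.33 -0.55  1.5 ]
```

View pics/w10.png

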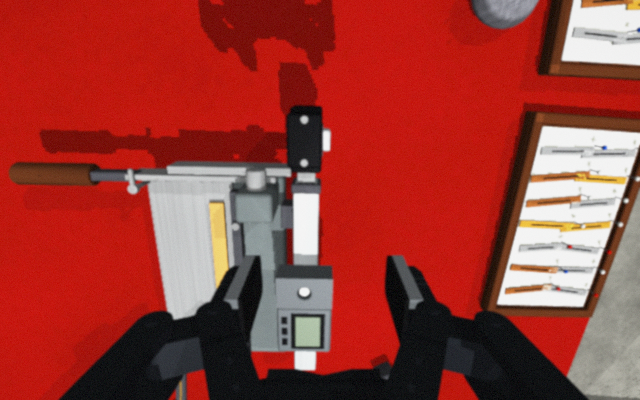

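View pics/w10c.png

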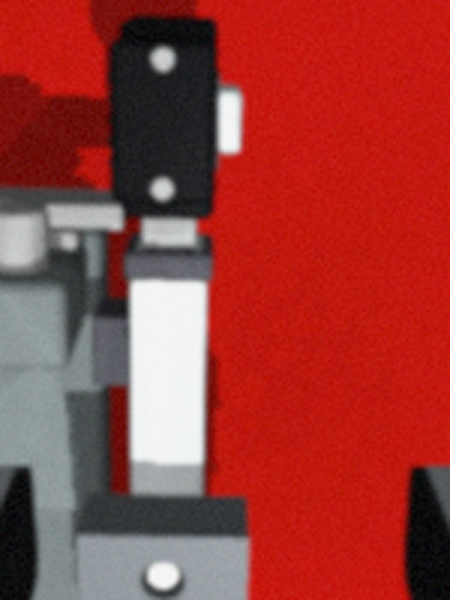

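```bash
python3 -c "
from h import *
import pickle;c=pickle.load(open('c10.pkl','rb'))
f=lambda x,y,z:onz(c,250+x/3,100+y/3,z).round(4)
print('screws',f(163,59,.098),f(162,189,.098))
print('top edges L/R',f(112,120,.098),f(215,120,.098),'front/back',f(165,42,.098),f(165,215,.098))
print('button',f(229,120,.081),f(241,120,.081))
print('mouth',f(127,258,.058),f(211,258,.058),f(170,240,.058))
print('zero',f(163,576,.082))
"
```

```text
screws [ 0.5381 -0.0164  0.098 ] [ 0.5391 -0.0525  0.098 ]
top edges L/R [ 0.5245 -0.0337  0.098 ] [ 0.5531 -0.0322  0.098 ] front/back [ 0.5384 -0.0118  0.098 ] [ 0.5402 -0.0601  0.098 ]
button [ 0.5574 -0.0344  0.081 ] [ 0.5609 -0.0342  0.081 ]
mouth [ 0.5265 -0.085   0.058 ] [ 0.5545 -0.0836  0.058 ] [ 0.5406 -0.0781  0.058 ]
zero [ 0.5433 -0.1917  0.082 ]
```

Request:
drive_tool:
  commands:
    - {"linear": [0.022, -0.007, 0.015], "dr": [0.3, -0.5, 1.5], "jaw": 0.3}
    - {"linear": [0.02, -0.008, 0.02], "dr": [0, 0, 0], "jaw": 0.3}
    - {"linear": [0, 0, 0.025], "dr": [0, 0, 0], "jaw": 0.3}
    - {"linear": [0, 0, 0], "dr": [0, 0, 0], "jaw": 0.3}

```text
clock: 15.62
tcp_pos: [0.5411, -0.0203, 0.1452]
orientation: [-2.173, -2.265, -0.008]
contact_force: [0.5, -0.2, -0.0]
grip_width: 0.0597
```

```bash
python3 -c "
from h import *
to([.5397,-.0345,.064],1.5)
"
```

```text
clock 15.62 tcp [ 0.5411 -0.0203  0.1452] w 0.0597 F [ 0.5 -0.2 -0. ]
lin [-0.0146 -0.0022  0.0811] dr [ 0.13 -0.3   0.88]
```

Request:
drive_tool:
  commands:
    - {"linear": [-0.013, -0.002, 0.01], "dr": [0.1, -0.3, 0.9], "jaw": 0.3}
    - {"linear": [0, 0, 0.015], "dr": [0, 0, 0], "jaw": 0.3}
    - {"linear": [0, 0, 0], "dr": [0, 0, 0], "jaw": 0.3}
    - {"linear": [0, 0, 0], "dr": [0, 0, 0], "jaw": 0.3}

```text
clock: 16.12
tcp_pos: [0.5416, -0.0328, 0.1205]
orientation: [2.191, 2.248, 0.004]
contact_force: [0.2, -0.1, -0.1]
grip_width: 0.0599
```

```bash
python3 -c "
from h import *
to([.5397,-.0345,.064],1.5)
"
```

```text
clock 16.12 tcp [ 0.5416 -0.0328  0.1205] w 0.0599 F [ 0.2 -0.1 -0.1]
lin [-0.0016 -0.0021  0.0565] dr [ 0.21 -0.01 -0.01]
```

Request:
drive_tool:
  commands:
    - {"linear": [-0.002, -0.002, 0.01], "dr": [0.2, 0, 0], "jaw": 0.3}
    - {"linear": [0, 0, 0.02], "dr": [0, 0, 0], "jaw": 0.3}
    - {"linear": [0, 0, 0.015], "dr": [0, 0, 0], "jaw": 0.3}
    - {"linear": [0, 0, 0], "dr": [0, 0, 0], "jaw": 0.3}

```text
clock: 16.62
tcp_pos: [0.54, -0.0355, 0.074]
orientation: [2.193, 2.249, 0.002]
contact_force: [0.6, 0.2, -0.6]
grip_width: 0.0596
```

```bash
python3 -c "
from h import *
to([.5397,-.0345,.064],1.5)
im,c=grab('side');crop(im,280,140,400,260,5,'k1.png')
im,c=grab('scene');crop(im,270,120,350,230,5,'k2.png')
"
```

```text
clock 16.62 tcp [ 0.54   -0.0355  0.074 ] w 0.0596 F [ 0.6  0.2 -0.6]
lin [ 0.001  -0.0003  0.01  ] dr [ 0.07 -0.01 -0.05]
```

View pics/k1.png

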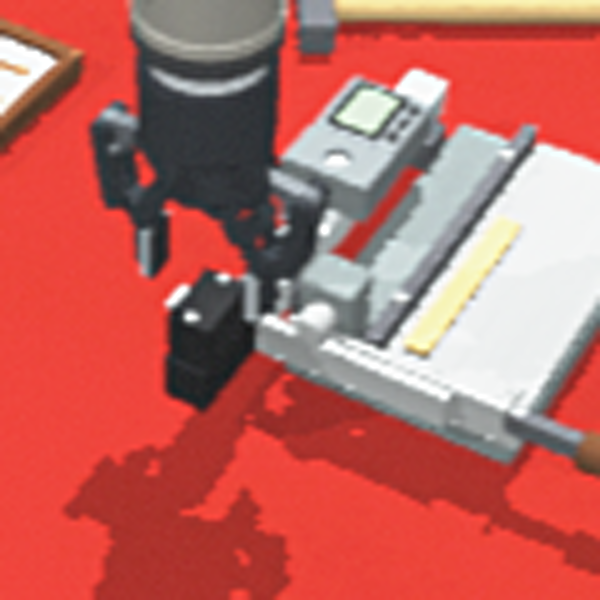

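View pics/k2.png

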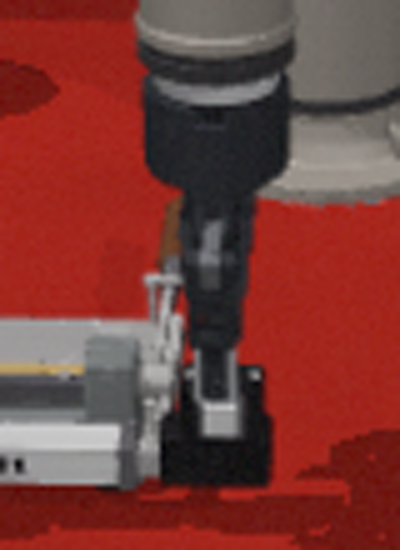

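Request:
drive_tool:
  commands:
    - {"linear": [0.001, 0, 0.01], "dr": [0, 0, 0], "jaw": 0.3}
    - {"linear": [0, 0, 0.002], "dr": [0, 0, 0], "jaw": 0.3}
    - {"linear": [0, 0, 0], "dr": [0, 0, 0], "jaw": 0.3}
  force: 40

```text
clock: 17.1
tcp_pos: [0.5421, -0.0342, 0.0635]
orientation: [2.19, 2.247, 0.007]
contact_force: [-0.0, -1.2, -0.1]
grip_width: 0.0597
```

```bash
python3 -c "
from h import *
to([.5397,-.0345,.063],1.5)
im,c=grab('scene');crop(im,270,150,350,230,7,'k3.png')
"
```

```text
clock 17.1 tcp [ 0.5421 -0.0342  0.0635] w 0.0597 F [-0.  -1.2 -0.1]
lin [-0.0002 -0.0024  0.0005] dr [ 0.33 -0.01 -0.04]
```

View pics/k3.png

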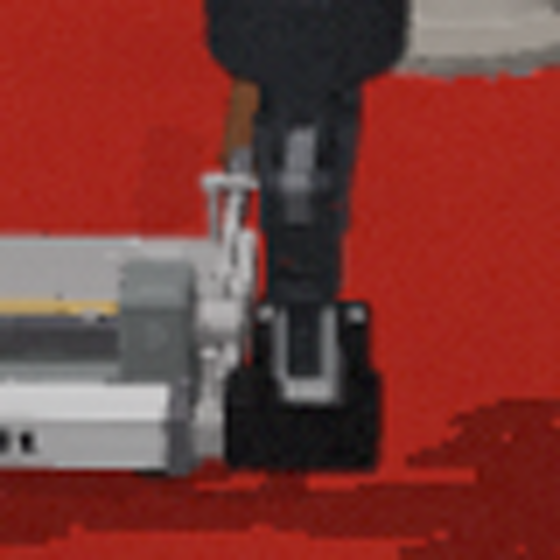

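Request:
drive_tool:
  commands:
    - {"linear": [0, -0.0025, 0], "dr": [0.3, 0, 0], "jaw": 0.4}
    - {"linear": [0, 0, 0], "dr": [0, 0, 0], "jaw": 0.5}
    - {"linear": [0, 0, 0], "dr": [0, 0, 0], "jaw": 0.6}
    - {"linear": [0, 0, 0], "dr": [0, 0, 0], "jaw": 0.8}
    - {"linear": [0, 0, 0], "dr": [0, 0, 0], "jaw": 0.8}
    - {"linear": [0, 0, 0], "dr": [0, 0, 0], "jaw": 0.8}
  force: 40

```text
clock: 17.9
tcp_pos: [0.5391, -0.0343, 0.065]
orientation: [-2.193, -2.249, -0.001]
contact_force: [-0.3, 0.4, -0.3]
grip_width: 0.0305
```

```bash
python3 -c "
from h import *
to([.5397,-.0345,.063],1.5)
im,c=grab('scene');crop(im,270,150,350,230,7,'k4.png')
im,c=grab('side');crop(im,280,140,400,260,5,'k5.png')
im,c=grab('wrist','w11.png')
"
```

```text
clock 17.9 tcp [ 0.5391 -0.0343  0.065 ] w 0.0305 F [-0.3  0.4 -0.3]
lin [-0.0002  0.0006  0.002 ] dr [ 0.01 -0.02 -0.04]
```

View pics/k4.png

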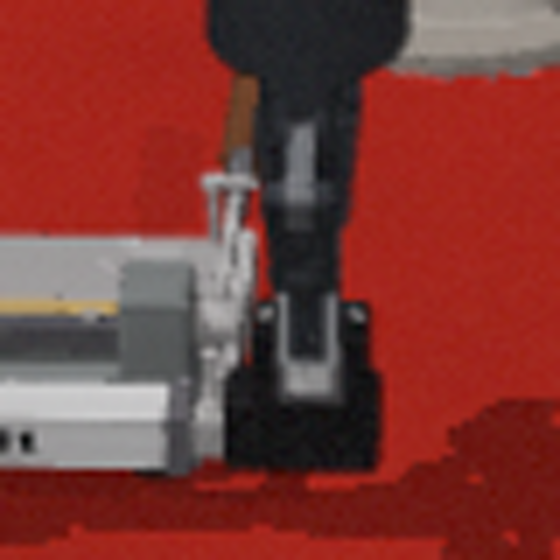

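View pics/k5.png

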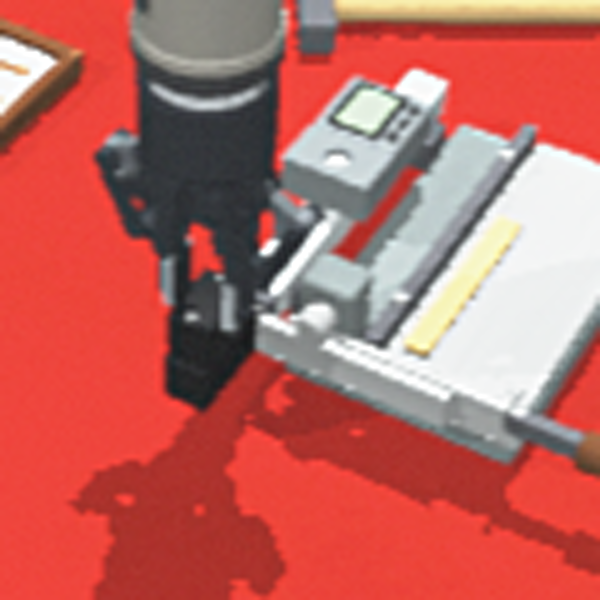

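View pics/w11.png

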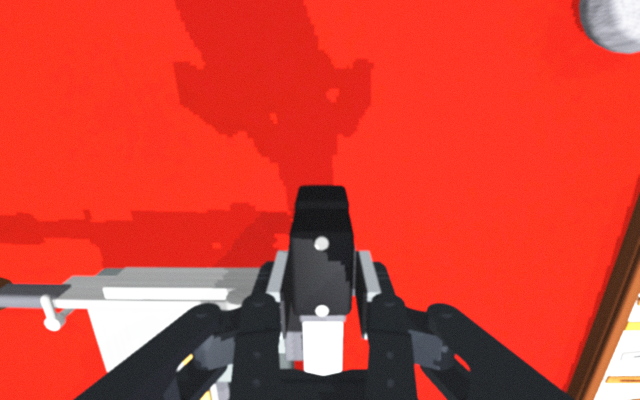

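Request:
drive_tool:
  commands:
    - {"linear": [0.01, 0, 0], "dr": [0, 0, 0], "jaw": 0.8}
    - {"linear": [0.01, 0, 0], "dr": [0, 0, 0], "jaw": 0.8}
    - {"linear": [0.01, 0, 0], "dr": [0, 0, 0], "jaw": 0.8}
    - {"linear": [0, 0, 0], "dr": [0, 0, 0], "jaw": 0.8}

```text
clock: 18.55
tcp_pos: [0.5382, -0.003, 0.065]
orientation: [2.193, 2.25, -0.001]
contact_force: [-0.1, 2.9, 1.1]
grip_width: 0.0301
```

```bash
python3 -c "
from h import *
to([.5365,.0657,.065],1.5)
im,c=grab('side');crop(im,270,140,410,260,5,'l1.png')
"
```

```text
clock 18.55 tcp [ 0.5382 -0.003   0.065 ] w 0.0301 F [-0.1  2.9  1.1]
lin [ 0.0688  0.0001 -0.    ] dr [-0.02  0.02 -0.04]
```

View pics/l1.png

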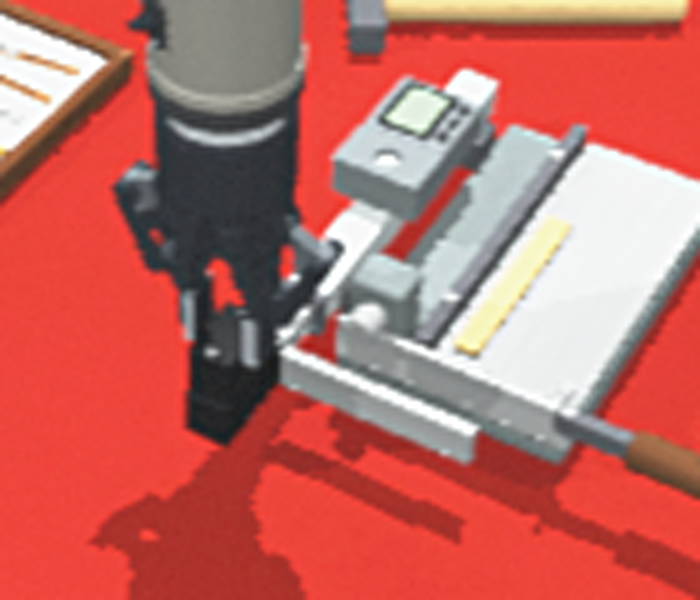

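Arm sliding well with the plate. Continue.

Request:
drive_tool:
  commands:
    - {"linear": [0.012, 0, 0], "dr": [0, 0, 0], "jaw": 0.8}
    - {"linear": [0.012, 0, 0], "dr": [0, 0, 0], "jaw": 0.8}
    - {"linear": [0.012, 0, 0], "dr": [0, 0, 0], "jaw": 0.8}
    - {"linear": [0.012, 0, 0], "dr": [0, 0, 0], "jaw": 0.8}
    - {"linear": [0.01, 0, 0], "dr": [0, 0, 0], "jaw": 0.8}
    - {"linear": [0.005, 0, 0], "dr": [0, 0, 0], "jaw": 0.8}
    - {"linear": [0, 0, 0], "dr": [0, 0, 0], "jaw": 0.8}
    - {"linear": [0, 0, 0], "dr": [0, 0, 0], "jaw": 0.8}

```text
clock: 19.6
tcp_pos: [0.5363, 0.0612, 0.065]
orientation: [2.193, 2.247, -0.004]
contact_force: [-1.3, -0.8, 3.4]
grip_width: 0.0301
```

```bash
python3 -c "
from h import *
to([.5365,.0657,.065],1.5)
im,c=grab('side');crop(im,290,150,390,250,6,'l2.png')
im,c=grab('wrist','w12.png')
im,c=grab('scene');crop(im,270,150,370,230,7,'l3.png')
"
```

```text
clock 19.6 tcp [0.5363 0.0612 0.065 ] w 0.0301 F [-1.3 -0.8  3.4]
lin [ 0.0045  0.0003 -0.    ] dr [-0.04  0.16 -0.1 ]
```

View pics/l2.png

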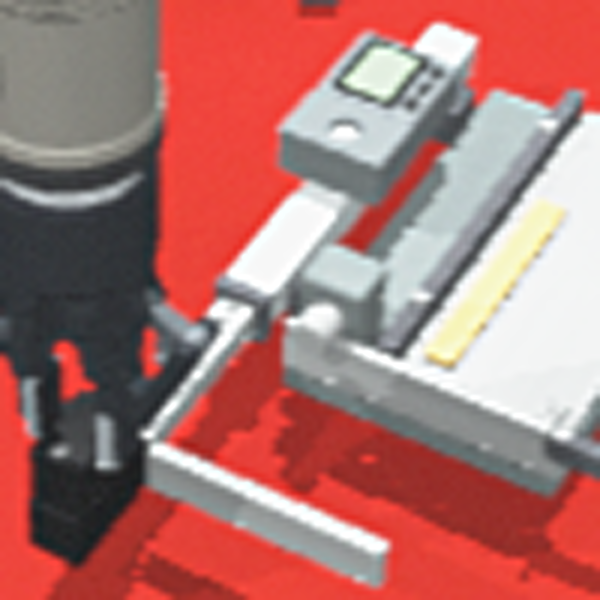

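View pics/w12.png

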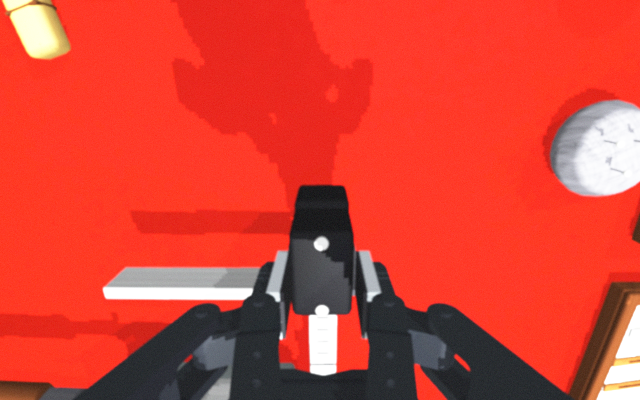

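View pics/l3.png

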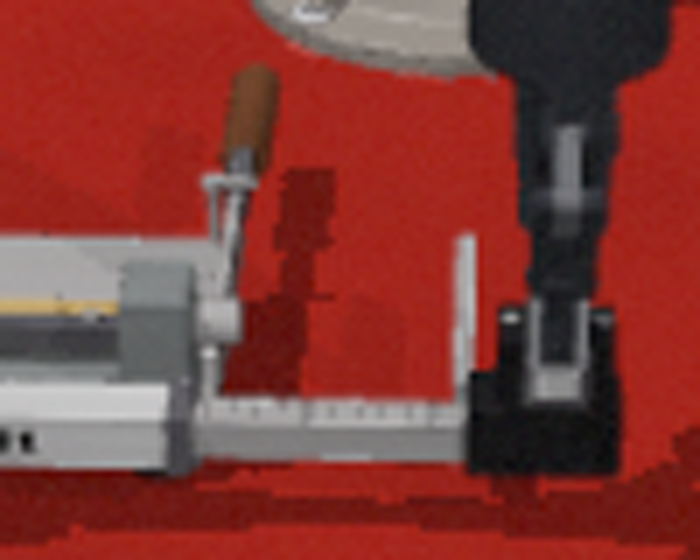

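Request:
drive_tool:
  commands:
    - {"linear": [0.004, 0, 0], "dr": [0, 0, 0], "jaw": 0.8}
    - {"linear": [0.001, 0, 0], "dr": [0, 0, 0], "jaw": 0.8}
    - {"linear": [0, 0, 0], "dr": [0, 0, 0], "jaw": 0.8}

```text
clock: 20.12
tcp_pos: [0.5362, 0.0653, 0.065]
orientation: [2.194, 2.245, -0.005]
contact_force: [-2.0, -1.3, 3.4]
grip_width: 0.0302
```

```bash
python3 -c "
from h import *
to([.5365,.0657,.065],1.5)
"
```

```text
clock 20.12 tcp [0.5362 0.0653 0.065 ] w 0.0302 F [-2.  -1.3  3.4]
lin [ 0.0004  0.0003 -0.    ] dr [-0.05  0.2  -0.18]
```

```bash
python3 -c "
from h import *
ims=[grab('scene') for _ in range(3)]
im=np.mean([i[0] for i in ims],0).astype(np.uint8)
crop(im,285,196,345,222,13,'m1.png')
ims=[grab('side') for _ in range(3)]
im=np.mean([i[0] for i in ims],0).astype(np.uint8)
crop(im,300,190,350,235,13,'m2.png')
im,c=grab('wrist','w13.png')
to([.5365,.0657,.065],1.5)
"
```

```text
clock 20.48 tcp [0.5362 0.0652 0.065 ] w 0.0298 F [-1.7 -0.5  3. ]
lin [ 0.0005  0.0003 -0.    ] dr [-0.05  0.2  -0.19]
```

View pics/m1.png

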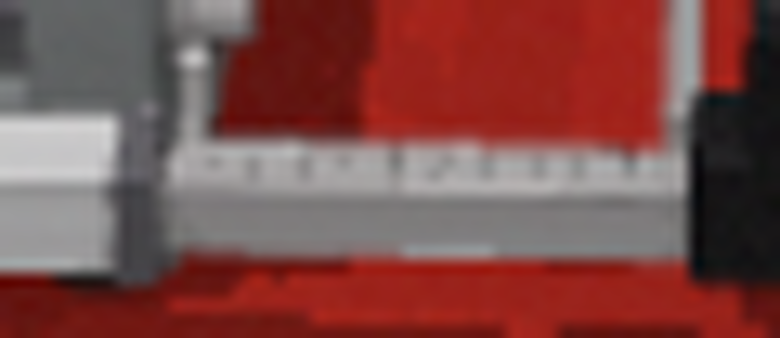

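View pics/m2.png

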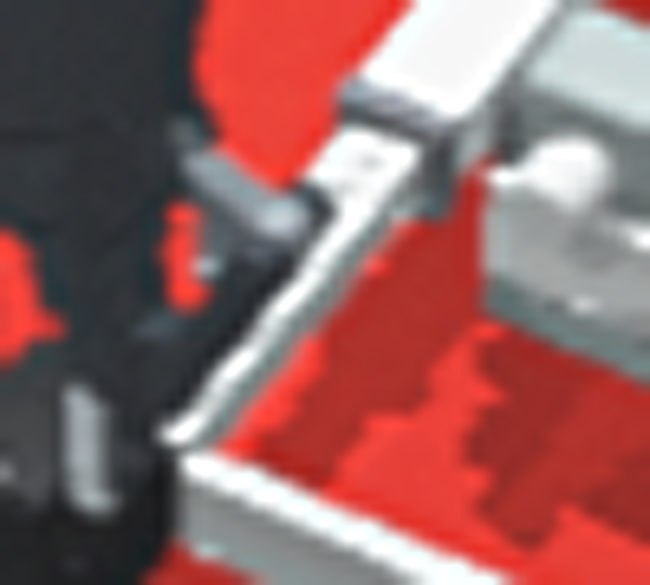

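View pics/w13.png

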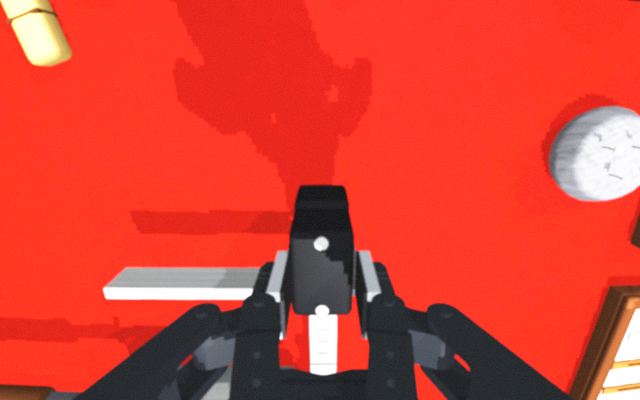

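Request:
drive_tool:
  commands:
    - {"linear": [0.001, 0, 0], "dr": [0, 0, 0], "jaw": 0.8}
    - {"linear": [0, 0, 0], "dr": [0, 0, 0], "jaw": 0.8}
    - {"linear": [0, 0, 0], "dr": [0, 0, 0], "jaw": 0.8}

```text
clock: 20.85
tcp_pos: [0.5362, 0.066, 0.065]
orientation: [2.195, 2.245, -0.005]
contact_force: [-2.2, -1.3, 2.7]
grip_width: 0.0302
```

```bash
python3 -c "
from h import *
to([.5365,.0657,.065],1.5)
im,c=grab('scene','z1.png')
im,c=grab('side','z2.png')
to([.5365,.0657,.065],1.5)
"
```

```text
clock 20.85 tcp [0.5362 0.066  0.065 ] w 0.0302 F [-2.2 -1.3  2.7]
lin [-0.0003  0.0003  0.    ] dr [-0.05  0.22 -0.21]
clock 20.95 tcp [0.5362 0.066  0.065 ] w 0.0303 F [-1.2 -0.6  3.4]
lin [-0.0003  0.0003 -0.    ] dr [-0.05  0.22 -0.21]
```

View pics/z2.png

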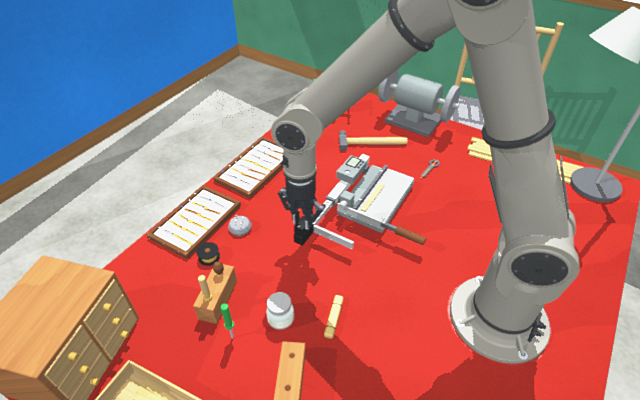

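View pics/z1.png

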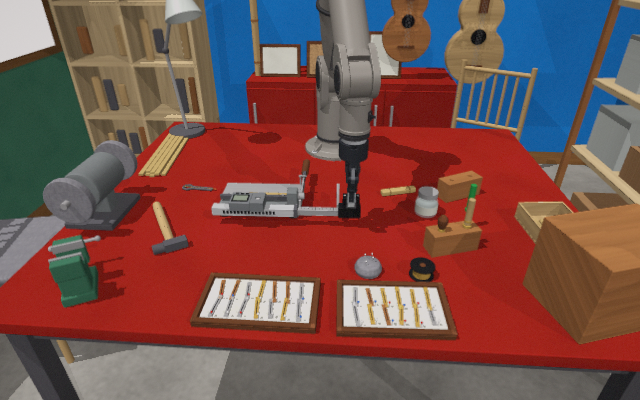

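100.3 mm drawn, grip width unchanged (button in), bystanders in place, stylus (202,285) back in its hole.

```bash
python3 -c "
from bench import job
print(job.hand_in())"
```

```text
the job is handed in; nothing more can be done
None
```

The readout's zero button was pressed right down with the stop arm home, and the stylus is back in its hole. The stop arm is now held at about 100 mm with the lock button squeezed in. The job is handed in at about 21 s on the clock.

- **Zeroing:** I pushed until the button bottomed out, at up to 26 N on the wrist. The button had sunk out of sight at the press and came back up afterwards.
- **Stylus:** it stands with its collar on the block again, in its own hole.
- **Stop arm:** by the gripper's travel it came out 100.3 mm, with no slip seen between fingers and head. In the last close-up of the scale, taken about 0.7 mm earlier, the 100 line worked out level with the sleeve mouth. The picture is too coarse to confirm it to better than about 1 mm.
- **Lock button:** the fingers read 30.2 mm apart. They read about 1.7 mm low on the 17 mm stylus, so this fits the 32 mm of a fully squeezed button. The grip is 40 N.
- **Other things:** the green look-alike and the other objects on the bench look unmoved in the last pictures.

No check failed. Two wrist-camera sightings of the stylus differed by 2–3 mm from the fixed-camera ones, within what the button well and the hole allow.

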